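# Set the hand punch free of screw backlash and mark the specimen plate

### The job

On the hand punch, the carriage must be set to the clamped pointer with the screw's slack taken out: turn the knob until the black line on the carriage has gone at least 3 mm past the pointer on the side away from the knob, then wind it back towards the knob until the line stands level with the pointer, and leave the knob so. Then pick up the mallet by its handle, knock the sprung punch briskly all the way down on the plate with the mallet head, and put the mallet back on its stand as it was, head down with its handle in the fork. Do not punch before the line is set, do not shift the pointer, and leave the bottles and other lab ware standing where they are.

Things in the scene. Friction and masses are not known exactly. Their poses are not given: they have to be found in the camera images.
- punch_bed: Hand punch fixed to the bench: bed 270 x 120 x 14 mm, origin on the bench, x along the bed AWAY from the knob, z up. Gear box (60 mm high) with the knob on top at x = -105 mm. Steel carriage 80 x 70 mm, its top 40 mm up, slides along x. A post at x = 30, y = 50 carries an arm (top 80 mm up) with the punch at x = 30, y = 0. Scale bar with the pointer along the -y side.
- knob_grip (a point): Centre of the knob's black bar grip (46 mm long, 14 mm thick, from 68 to 100 mm above the bench; this point 90 mm), on the knob's vertical turning axis. x lies along the bar and turns with it: grip the 14 mm thickness from above. Below the bar is a disc 52 mm across, its top 68 mm up.
- knob (a joint): Knob angle (rad), grows when turned CLOCKWISE seen from above; 0 when the bar lies along the bed's x. Clockwise drives the nut away from the knob (bed +x), 6.0 mm per rad; anticlockwise brings it back. Starts within 0.15 of 0; range -1.5 to 7. Turns stiffly (0.10 N m), stays where left.
- carriage_line (a point): End of the black line (1.6 mm wide) across the carriage top, at the carriage's -y edge, 40 mm above the bench. Axes as the bed's. The carriage has friction (2.5 N) and stays where it is left; it moves only when the nut pushes it.
- pointer_tip (a point): Tip of the dark pointer blade (2 mm wide) of the block (16 x 16 mm) clamped on the scale bar, 40 mm above the bench, beside the carriage edge. Axes as the bed's. It stays where it is (15 N of friction). At the start the line is 3 to 14 mm from it, on the knob side.
- nut_mid (a point): Middle of the brass nut block (14 mm along x) that the screw moves, 40 mm above the bench. It sits in an open yoke, 18 mm long, at the knob end of the carriage: 4 mm of slack, seen from above as a gap before or behind the nut. Axes as the bed's.
- yoke_mid (a point): Middle of that yoke on the carriage, 40 mm above the bench. The nut is 2 mm to +x of it when pushing the carriage away from the knob, and 2 mm to -x of it when pulling the carriage towards the knob (slack out on the wanted side).
- punch: Sprung punch: steel cap 26 mm across and 10 mm thick on a 10 mm pin; the origin is the centre of the cap's flat top, 108 mm above the bench at rest. It goes 10 mm straight down against a spring (2.4 N at the top, 6.4 N at the bottom stop) and springs back up when released.
- mallet_grip (a point): Grip point on the mallet's handle, 39 mm above the bench at the start. Mallet (about 210 g): upright cylindrical head 34 mm across, 62 mm long, flat faces top and bottom, its axis 40 mm along x from here; level wooden handle 14 mm wide, 18 mm high, reaching 85 mm behind this point. x: towards the head; z: up. Grip across the 14 mm width from above.
- mallet_face (a point): Centre of the mallet head's lower, flat striking face: 40 mm along x from the grip point and 31 mm below it.
- stand_grip (a point): Where the mallet's grip point is when the mallet is on its stand, 39 mm above the bench. Fixed grey stand: plate 170 x 75 x 8 mm; fork at x = -62 mm (saddle 30 mm above the bench, 14 mm long; prongs 26 mm apart, up to 52 mm) carries the handle. x: towards where the head stands (x = 40 mm).
- mallet_stand: The mallet's stand; origin on the bench under stand_grip, same axes.
- tall_bottle: Bystander: glass bottle with blue cap, 60 mm across, 150 mm tall, between the punch and the stand. Origin under its centre.
- small_jar: Bystander: glass jar 50 mm across, 80 mm tall, beside the punch bed. Origin under its centre.
- vial: Bystander: amber vial 26 mm across, 50 mm tall, beside the punch bed. Origin under its centre.
- vial_box: Bystander: white card box 100 x 60 mm with white-capped vials, 63 mm tall, beside the stand. Origin under its centre.
- tube_rack: Bystander: yellow tube rack 90 x 200 mm, 42 mm tall. Origin under its centre.
- tip_box: Bystander: blue tip box 85 x 120 mm, 67 mm tall. Origin under its centre.
- pipette: Bystander: white pipette lying between the punch and the stand, 230 mm long, 26 mm high. Origin under its body's centre.
There are look-alikes about, which are no part of the job. What is shaped like the part that bears mallet_grip but purple is not meant. What is shaped like the mallet_stand but orange is not meant.

How it is judged:
On the way, in this order (a step that is already met when the one before it is completed fails the run):
1. the line has gone more than 2.5 mm past the pointer, away from the knob (x of carriage_line in the frame of pointer_tip above 0.0025 m), for 0.1 s.
2. the line is back within 1.5 mm of the pointer, with the nut pulling towards the knob (slack out) and the knob let go (x of carriage_line in the frame of pointer_tip between -0.0015 and 0.0015 m and x of nut_mid in the frame of yoke_mid below -0.0012 m and contact force between the fingers and punch_bed below 0.1 N), for 0.3 s.
3. the mallet knocks the punch more than 7 mm down at more than 0.02 m/s (distance of punch from where it was at the start of the episode above 0.007 m and linear speed of punch above 0.02 m/s and contact force between mallet and punch above 0.3 N).
At the end, for the whole second after the job is handed in: Line within 1.5 mm of the pointer with the slack out (nut at least 1.2 mm to the knob side of the yoke's middle); punch back up within 2 mm; mallet still on its stand, head down, grip point within 15 mm of stand_grip, upright within 0.12 rad, handle within 0.2 rad of the stand's x (x of carriage_line in the frame of pointer_tip between -0.0015 and 0.0015 m and x of nut_mid in the frame of yoke_mid below -0.0012 m and distance of punch from where it was at the start of the episode below 0.002 m and distance between mallet_grip and stand_grip below 0.015 m and angle between mallet_grip's own z axis and vertical below 0.12 rad and angle between the x axis of mallet_grip and the x axis of stand_grip, either way round below 0.2 rad and distance between mallet_face and mallet_stand below 0.06 m and linear speed of mallet below 0.02 m/s); the robot touches nothing.
It fails at once if the punch is driven more than 3 mm down while the line is off the pointer or the slack is not out (distance of punch from where it was at the start of the episode above 0.003 m and not (x of carriage_line in the frame of pointer_tip between -0.0015 and 0.0015 m and x of nut_mid in the frame of yoke_mid below -0.0012 m)).
It fails at once if the punch is pushed by the robot itself instead of the mallet (contact force between the arm and punch above 3 N).
It fails at once if the pointer is shifted more than 2 mm (distance of pointer_tip from where it was at the start of the episode above 0.002 m).
It fails at once if a bystander is knocked over or moved more than 30 mm (distance of any of tall_bottle, small_jar, vial, vial_box, tube_rack, tip_box, pipette from where it was at the start of the episode above 0.03 m or angle between any of tall_bottle, small_jar, vial, vial_box, tube_rack, tip_box, pipette's own z axis and vertical above 0.5 rad).
It also fails if it takes over 72 s, if anything falls off the work surface, if the arm or the gripper's body presses on something with over 40 N, if the wrist force passes 120 N, or if a joint passes its speed limit or range.

### The arm

A 7-joint arm with a two-finger parallel gripper is mounted at the origin on the work surface. World frame = base frame: x ahead of the robot, y to its left, z up, the work surface at z = 0. Lengths are in m, angles in rad, forces in N, time in s.
With the tool pointing down it reaches from about 0.425 to 0.875 m from the base axis. Payload 4.7 kg.
Tool frame: the origin (TCP) lies on the centre line of the jaws, within the pads' length; the fingertips stand 14 mm ahead of it and the grasp point (between the pads) lies 5 mm behind it; z points along the fingers, y is the direction in which the jaws open and shut (so a half turn about z gives the same grasp; the last joint's range is limited). The gripper opens to 87 mm and grips with 3 to 60 N. Pads are 19 mm wide; open, the fingers measure 117 mm over their backs; the gripper's body (75 mm by 190 mm) begins 51 mm behind the grasp point.
Start: joints at [1.226, 0.321, -0.07, 1.45, 0.023, 1.371, -0.057], TCP at [0.228, -0.609, 0.237] pointing down, gripper open.
Joint ranges: [-2.86, 2.86], [-0.3, 2.09], [-1.38, 1.24], [0.06, 2.45], [-1.56, 4.7], [0.09, 2.05], [-2.69, 2.69]. Speed limits (rad/s): [2.57, 2.57, 3.14, 3.14, 3.14, 3.14, 3.14].

### API

Orientations are given as a rotation vector (axis times angle).
In Python, from bench import ctrl gives the robot as it stands. The module is installed in compiled form; this text tells all that it offers.
- The arm moves only by the tool step_arm, never from a script. Its argument "plan" is a list of rows, each a list of 3 entries, a list of its own where there are three numbers: the turn, a rotation vector about the tool's x, y, z in rad, then the shift along the tool's x, y, z in m, then the closure in counts, from 0 (fully open) to 255 (shut). In form: [[[rx, ry, rz], [x, y, z], hand], ...]. A call has exactly 10 rows; each row is the pose to reach, as a shift and turn from the pose commanded when the call began, along the tool's axes at that moment; what a row does not reach only later rows make up. A row lasts 1/8 s, in which the tool goes at most 62.5 mm and 10.7 degrees, less where a joint would pass 70% of its speed; a pose out of reach is approached as far as the arm can. A call with a gripper value outside its range is refused whole. The fingers move at their own pace and stop on an object; "squeeze" is the grip in N (left out, the last holds). Time passes only in rows, so rows that repeat a pose let the fingers close, or fill a call up. It gives the time, the measured TCP pose, the force and the opening at its end, in the units of the state.
- ctrl.get_state(): the state, without advancing time (a new reading comes with each control period).
- ctrl.get_image(name): name is "side" or "top" or "wrist"; returns the picture (384x512x3 uint8, red, green, blue); there is no depth.
- ctrl.calibration(name): a dict with "fov_y" (degrees; the focal length in pixels is half the picture's height over the tangent of half this angle, whatever the lens; pixels are square), "cx", "cy" (the principal point, pixels), "rvec" (rotation vector, rad) and "tvec" (3), from world to camera coordinates, as OpenCV has them. Camera axes: x right, y down, z forward; pixel columns grow to the right and rows downward; lengths in m; the calibration is good to about 2 mm. A picture is of the moment at which its call begins: read the wrist's pose just before it. calibration takes no time and is no camera call; for the wrist camera it gives the pose at the moment of the call.
- ctrl.close_job(): hands the job in, once; it reports no verdict.
Trained networks look in the newest picture that a camera, given by its name, has taken for a name from the list of things; names that differ only in an ending like _2 or _b are one class to them, and where a whole thing is asked for, a point or a joint stands for the part that bears it (a point fixed in the world has none). Each returns a list of dicts, best first, with "score" (0 to 1); they miss things now and then, are a little off and sometimes report something else, mostly with a low value. They report only what shows in the picture. A call takes as long as a camera call. They do not tell look-alikes from the thing itself.
- ctrl.cut_out(camera, label): "pixels" (384x512 bool, what is visible of it) and "rect" ([left, top, width, height] in pixels, round what is visible of it).
The state is a dict: "time": time; "joint_positions": joint angles; "qd": joint speeds; "joint_torque": joint torques, N m; "position": TCP position; "tool_rot": TCP orientation; "ft_force": force on the tool from outside, world axes, zero at the start; "torque": the same for the moment, N m; "grip_width": opening from 0.0 (shut) to 1.0 (fully open).
Only numpy, scipy, OpenCV 4.12 (cv2) and the standard library are available. Lean on these libraries where they do the work, as an engineer would, in place of code of your own. Each camera call takes 0.05 s, during which the arm holds its last target.

## Working session

There is one attempt and no reset: what is moved stays moved. The work goes in short steps, Python scripts to look and compute and a tool call to move; the robot and the scene stay as the last step left them, time stands still between calls to the robot, and variables do not carry over. Pictures are saved under pics/ and viewed, and the job is handed in when it is done.

Besides the shell and the picture viewer there is one more tool, called after "Call:" as a command line: name --argument value ..., lists and objects as JSON in quotes. step_arm: Moves the arm, as the interface text tells. Its arguments: {"type":"object","properties":{"plan":{"type":"array"},"squeeze":{"type":"number"}},"required":["plan"]}

```bash
mkdir -p pics; ls
python3 - <<'E'
from bench import ctrl
import cv2
s=ctrl.get_state()
print({k:s[k] for k in s})
for n in("side","top","wrist"):
    im=ctrl.get_image(n); cv2.imwrite(f"pics/{n}0.png",cv2.cvtColor(im,cv2.COLOR_RGB2BGR)); print(n,ctrl.calibration(n))
E
```

```text
pics
{'time': 0.0, 'joint_positions': array([ 1.22611199,  0.32184708, -0.07006116,  1.45169604,  0.0226163 ,
        1.37078877, -0.05691084]), 'qd': array([-0.00094127,  0.00021892,  0.00173097, -0.0011248 ,  0.00062227,
        0.0004032 ,  0.00021135]), 'joint_torque': array([ 3.54595513e-04, -4.91280949e+01, -4.03487189e-01, -3.12529707e+01,
       -6.38422254e-02,  4.38267749e-02,  1.71854363e-04]), 'position': array([ 0.22798613, -0.6081347 ,  0.23543511]), 'tool_rot': array([-3.08931167e+00, -5.60222564e-01,  7.34683831e-04]), 'ft_force': array([ 0.39626423, -0.67106642, -0.0335288 ]), 'torque': array([-0.01226676, -0.05524986,  0.02552104]), 'grip_width': 0.9991748510329729}
side {'fov_y': 53.37193035444306, 'cx': 257.12288977219106, 'cy': 189.97594869000926, 'rvec': array([ 0.43791484, -2.51398769,  1.4938276 ]), 'tvec': array([0.52634702, 0.20571674, 0.73279961])}
top {'fov_y': 48.87946913316192, 'cx': 254.9179726845112, 'cy': 198.85048144647857, 'rvec': array([ 2.15339135, -2.0895827 ,  0.21925979]), 'tvec': array([-0.06708625,  0.59578614,  1.13274603])}
wrist {'fov_y': 60.41581843376625, 'cx': 257.06520134084775, 'cy': 187.3450265170568, 'rvec': array([-2.38022509,  1.64799963,  0.24194367]), 'tvec': array([-0.64931546, -0.03501232,  0.39014618])}
```

View pics/side0.png

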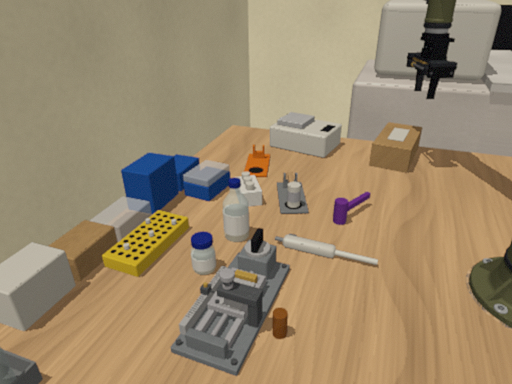

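View pics/top0.png

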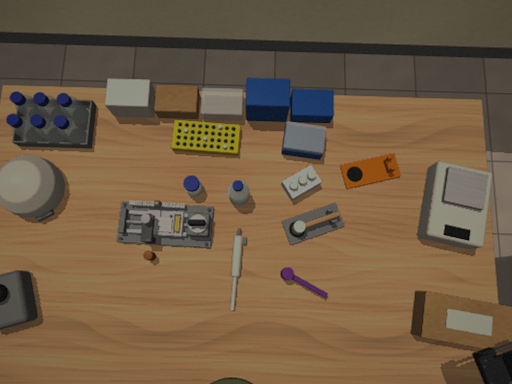

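View pics/wrist0.png

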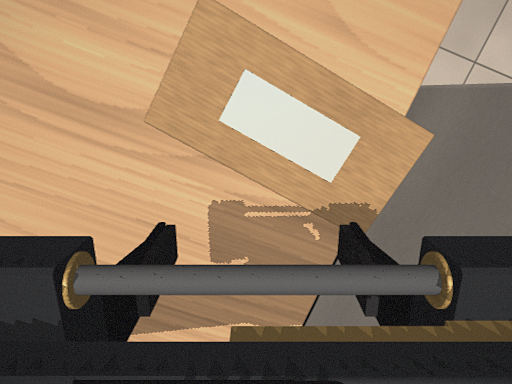

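```bash
cat > h.py <<'E'
import numpy as np, cv2
from bench import ctrl
from scipy.spatial.transform import Rotation as R
def K(c):
    f=192/np.tan(np.radians(c["fov_y"])/2); return np.array([[f,0,c["cx"]],[0,f,c["cy"]],[0,0,1]])
def p2w(c,u,v,z):
    Rm=R.from_rotvec(c["rvec"]).as_matrix(); C=-Rm.T@c["tvec"]
    d=Rm.T@np.linalg.solve(K(c),[u,v,1]); return C+d*(z-C[2])/d[2]
def w2p(c,X):
    Rm=R.from_rotvec(c["rvec"]).as_matrix(); p=K(c)@(Rm@np.asarray(X,float)+c["tvec"]); return p[:2]/p[2]
def shot(n,name,crop=None,scale=1):
    c=ctrl.calibration(n); im=cv2.cvtColor(ctrl.get_image(n),cv2.COLOR_RGB2BGR)
    cv2.imwrite(f"pics/{name}_raw.png",im)
    if crop: 
        x,y,w,h=crop; im=im[y:y+h,x:x+w]
    im=cv2.resize(im,None,fx=scale,fy=scale,interpolation=cv2.INTER_CUBIC)
    cv2.imwrite(f"pics/{name}.png",im); return c
def tool():
    s=ctrl.get_state(); return s["position"],R.from_rotvec(s["tool_rot"]).as_matrix(),s
E
python3 - <<'E'
import cv2
from h import *
im=cv2.imread("pics/top0.png")
cv2.imwrite("pics/t_bed.png",cv2.resize(im[190:260,105:225],None,fx=6,fy=6,interpolation=cv2.INTER_CUBIC))
cv2.imwrite("pics/t_st.png",cv2.resize(im[155:255,225:355],None,fx=6,fy=6,interpolation=cv2.INTER_CUBIC))
p,Rm,s=tool();print(Rm)
c=ctrl.calibration("wrist");Rw=R.from_rotvec(c["rvec"]).as_matrix();C=-Rw.T@c["tvec"]
print("cam in tool",Rm.T@(C-p),"\n",Rm.T@Rw.T)
E
```

```text
[[ 9.36290728e-01  3.51225437e-01 -6.04185143e-04]
 [ 3.51225941e-01 -9.36289819e-01  1.30888091e-03]
 [-1.05980129e-04 -1.43769856e-03 -9.99998961e-01]]
cam in tool [ 7.80654643e-02  1.02656283e-04 -1.47120727e-01] 
 [[ 4.95143653e-04 -9.58530773e-01 -2.84988617e-01]
 [ 9.99999846e-01  5.46185209e-04 -9.96241675e-05]
 [ 2.51149397e-04 -2.84988523e-01  9.58530896e-01]]
```

View pics/t_bed.png

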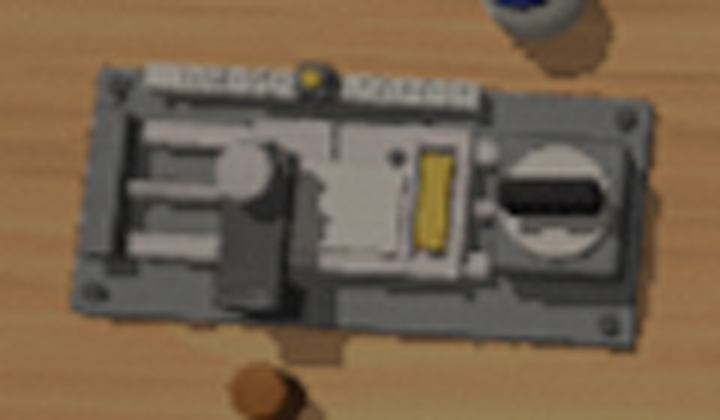

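View pics/t_st.png

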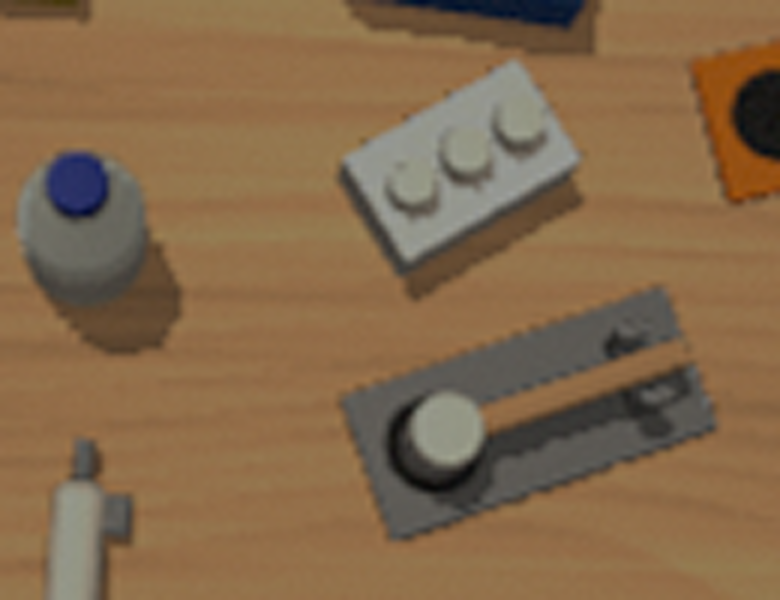

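Run:
```python
from h import *
c=ctrl.calibration("top")
g=lambda u,v,z,o:p2w(c,u/6+o[0]-.4,v/6+o[1]-.4,z)
o=(105,190)
P=np.array([g(*q,0.014,o) for q in((105,68),(650,100),(635,350),(75,312))]);print(P.round(4))
print("center",P.mean(0), "sizes",[np.linalg.norm(P[i]-P[(i+1)%4]) for i in range(4)])
d=(P[0]-P[1]+P[3]-P[2])[:2];print("bed yaw",np.arctan2(d[1],d[0]))
for n,q in dict(knob=(552,196,.1),punch=(245,172,.108),line=(333,140,.04),ptr=(315,98,.04)).items(): print(n,g(*q,o).round(4))
o=(225,155)
S=np.array([g(*q,0.008,o) for q in((342,403),(660,285),(717,428),(395,540))]);print(S.mean(0),[np.linalg.norm(S[i]-S[(i+1)%4]) for i in range(4)])
d=(S[0]-S[1]+S[3]-S[2])[:2];print("stand yaw",np.arctan2(d[1],d[0]))
print("head",g(447,429,.07,o), "handle end",g(687,352,.048,o))
for n,q in dict(bottle=(77,185,.15)).items(): print(n,g(*q,o))
print(R.from_rotvec(c["rvec"]).as_matrix().T@-c["tvec"])
```

```text
[[0.5883 0.3377 0.014 ]
 [0.5807 0.0724 0.014 ]
 [0.4595 0.0737 0.014 ]
 [0.4696 0.3412 0.014 ]]
center [0.52450423 0.20622764 0.014     ] sizes [np.float64(0.2653990529052259), np.float64(0.12123112022670218), np.float64(0.26775104329450977), np.float64(0.11877834668378094)]
bed yaw 1.537678767709664
knob [0.5203 0.106  0.1   ]
punch [0.5258 0.2419 0.108 ]
line [0.5522 0.2189 0.04  ]
ptr [0.5721 0.2289 0.04  ]
[ 0.5398266  -0.22027743  0.008     ] [np.float64(0.16768594430097844), np.float64(0.07502459115226166), np.float64(0.1666706229951194), np.float64(0.07086934640116545)]
stand yaw 1.9452003396944306
head [ 0.52245022 -0.17334006  0.07      ] handle end [ 0.56557408 -0.28906396  0.048     ]
bottle [ 0.61377106 -0.00181134  0.15      ]
[ 0.36392412 -0.04215497  1.22815205]
```

```bash
cat >> h.py <<'E'
def plan(xyz,yaw=None,z=None):
    p,Rm,s=tool()
    if yaw is None: Rt=Rm
    else:
        x=np.array([np.cos(yaw),np.sin(yaw),0]);zz=np.array([0,0,-1.]);Rt=np.stack([x,np.cross(zz,x),zz],1)
    d=Rm.T@(np.array(xyz)-p); r=R.from_matrix(Rm.T@Rt).as_rotvec()
    print("t",s["time"],"turn",r.round(4),"shift",d.round(4),"q",s["joint_positions"].round(3))
E
python3 -c "
from h import *
plan((0.55,-0.27,.27),1.945)"
```

```text
t 0.15 turn [-1.2000e-03 -1.1000e-03 -1.5861e+00] shift [ 0.4202 -0.2037 -0.034 ] q [ 1.226  0.322 -0.07   1.451  0.023  1.371 -0.057]
```

Call:
step_arm --plan '[[[0, 0, -0.16], [0.042, -0.02, -0.004], 0], [[0, 0, -0.32], [0.084, -0.04, -0.007], 0], [[0, 0, -0.48], [0.126, -0.061, -0.01], 0], [[0, 0, -0.64], [0.168, -0.081, -0.014], 0], [[0, 0, -0.8], [0.21, -0.102, -0.017], 0], [[0, 0, -0.96], [0.252, -0.122, -0.02], 0], [[0, 0, -1.12], [0.294, -0.143, -0.024], 0], [[0, 0, -1.28], [0.336, -0.163, -0.027], 0], [[0, 0, -1.44], [0.378, -0.183, -0.03], 0], [[-0.001, -0.001, -1.586], [0.42, -0.204, -0.034], 0]]'

```text
time: 1.4
position: [0.5505, -0.2691, 0.2703]
tool_rot: [1.763, 2.599, -0.002]
ft_force: [-0.3, 0.2, -0.8]
grip_width: 0.999
```

```bash
python3 -c "
from h import *
p,Rm,s=tool();print(p,Rm,s['joint_positions'])
shot('wrist','w1')"
```

```text
[ 0.55049551 -0.26912895  0.27031141] [[-3.69523197e-01  9.29221506e-01 -1.28990751e-05]
 [ 9.29220784e-01  3.69522892e-01 -1.25184737e-03]
 [-1.15847699e-03 -4.74572731e-04 -9.99999216e-01]] [ 0.82961854  0.26560449 -0.51063052  1.48478423  0.13123595  1.42463708
  0.69339109]
```

View pics/w1.png

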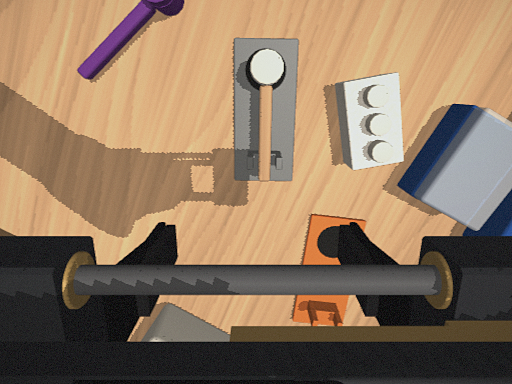

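```bash
python3 - <<'E'
from h import *
c=ctrl.calibration("wrist")
S=np.array([p2w(c,*q,.008) for q in((234,39),(298,39),(292,181),(234,179))]);print(S.round(4),S.mean(0),[np.linalg.norm(S[i]-S[(i+1)%4]).round(4) for i in range(4)])
d=(S[0]-S[3]+S[1]-S[2]);print("yaw",np.arctan2(d[1],d[0]))
h=p2w(c,267,66,.070); e=p2w(c,265.5,180,.048); e2=p2w(c,266,100,.048)
print(h,e,np.linalg.norm((h-e)[:2]),[np.arctan2(*(h-x)[1::-1]) for x in(e,e2)])
E
python3 - <<'E'
import cv2
im=cv2.imread("pics/w1_raw.png")
cv2.imwrite("pics/w1z.png",cv2.resize(im[25:195,215:315],None,fx=3.5,fy=3.5,interpolation=cv2.INTER_CUBIC))
E
```

```text
[[ 0.4809 -0.147   0.008 ]
 [ 0.5486 -0.1189  0.008 ]
 [ 0.6115 -0.2754  0.008 ]
 [ 0.5414 -0.3015  0.008 ]] [ 0.54559593 -0.21071104  0.008     ] [np.float64(0.0733), np.float64(0.1687), np.float64(0.0748), np.float64(0.1659)]
yaw 1.9487188858443971
[ 0.52678344 -0.16388348  0.07      ] [ 0.57405745 -0.27770729  0.048     ] 0.12325052483653878 [np.float64(1.9644446878130482), np.float64(1.9624858201310154)]
```

View pics/w1z.png

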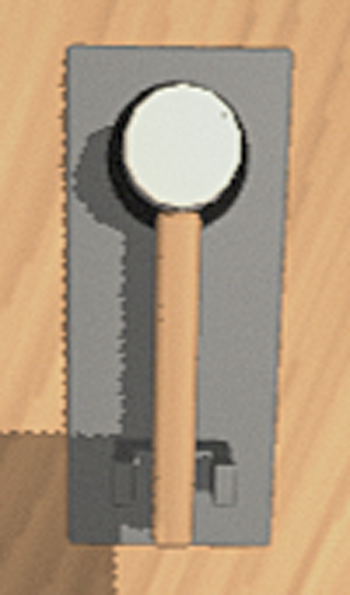

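Run:
```python
from h import *
p,Rm,s=tool();print(p,s['qd'].round(4))
t=ctrl.calibration("top")
for X in ((.5268,-.1639,.07),(.4809,-.147,.008),(.5486,-.1189,.008),(.6115,-.2754,.008),(.5414,-.3015,.008)):
    q=w2p(t,X); print(q, (q-[225,155])*6)
c=shot('wrist','w2')
im=cv2.imread("pics/w2_raw.png"); print(np.abs(im.astype(int)-cv2.imread("pics/w1_raw.png")).mean())
sd=shot('side','s2',(250,150,120,90),6)
for X in ((.5268,-.1639,.07),(.4809,-.147,.008),(.5486,-.1189,.008),(.6115,-.2754,.008),(.5414,-.3015,.008)):
    q=w2p(sd,X); print(q,(q-[250,150])*6)
```

```text
[ 0.55546068 -0.26115447  0.27099912] [ 0.0117 -0.0339 -0.0015  0.0386 -0.0508  0.0101 -0.0854]
[295.70327823 224.43498755] [424.21966935 416.60992532]
[287.41355062 242.95333014] [374.48130372 527.71998082]
[278.11597717 219.45426059] [318.69586305 386.72556353]
[331.50945714 199.9623338 ] [639.05674282 269.77400281]
[340.59938471 223.79658324] [693.59630827 412.77949944]
11.580730862087673
[290.52411259 185.25526628] [243.14467557 211.53159769]
[304.96276959 211.82752402] [329.77661752 370.96514411]
[276.94706857 212.66476578] [161.68241143 375.98859466]
[272.53528507 182.84841713] [135.21171043 197.0905028 ]
[297.54212902 182.59703065] [285.25277415 195.58218388]
```

View pics/s2.png

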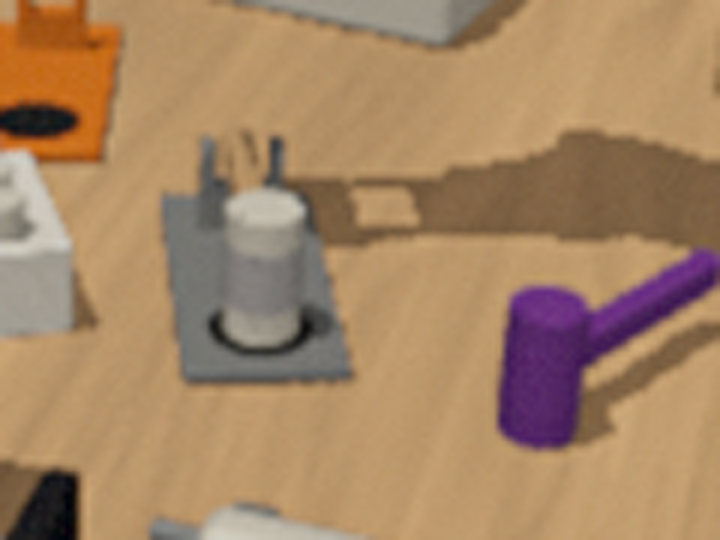

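Run:
```python
from h import *
for i in range(4):
    p,Rm,s=tool();print(p,np.abs(s['qd']).max()); c=shot('wrist','w3',(200,20,130,180),3.3)
np.save('c3.npy',c,allow_pickle=True)
```

```text
[ 0.55170302 -0.26653916  0.27048165] 0.06549682219612137
[ 0.55018671 -0.26916081  0.2701977 ] 0.04414500656330452
[ 0.54928304 -0.27075646  0.27007265] 0.024669663820969582
[ 0.54883544 -0.27159971  0.27007182] 0.01165047704812469
```

View pics/w3.png

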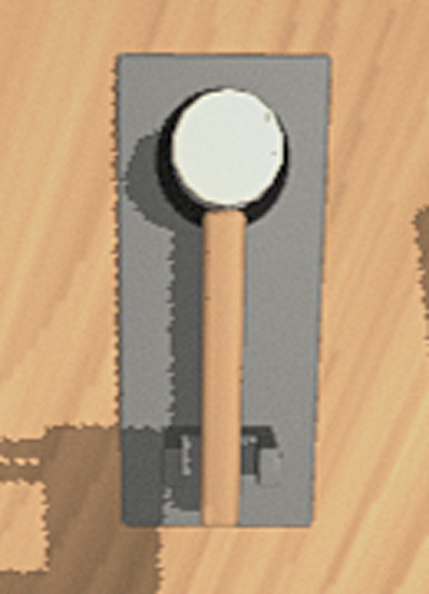

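Run:
```python
from h import *
c=np.load('c3.npy',allow_pickle=True).item()
g=lambda u,v,z:p2w(c,u/3.3+200-.35,v/3.3+20-.35,z)
S=np.array([g(*q,.008) for q in((120,55),(330,55),(312,525),(124,523))]);print(S.round(4),S.mean(0),[np.linalg.norm(S[i]-S[(i+1)%4]).round(4) for i in range(4)])
d=(S[0]-S[3]+S[1]-S[2]);print("yaw",np.arctan2(d[1],d[0]))
h=g(229,148,.070); e=g(220,524,.048); f=g(224,212,.048)
print(h,e,np.linalg.norm((h-e)[:2]),[np.arctan2(*x[1::-1]) for x in(h-e,f-e)])
u=(h-e)[:2];u/=np.linalg.norm(u);print("grip",h[:2]-.04*u,e[:2]+.085*u)
plan((0.53,.12,.25),1.535)
```

```text
[[ 0.4765 -0.154   0.008 ]
 [ 0.544  -0.1277  0.008 ]
 [ 0.6043 -0.2844  0.008 ]
 [ 0.5359 -0.3103  0.008 ]] [ 0.54019524 -0.21908386  0.008     ] [np.float64(0.0725), np.float64(0.1679), np.float64(0.0732), np.float64(0.1672)]
yaw 1.9359152175363743
[ 0.52246606 -0.17288149  0.07      ] [ 0.56590785 -0.28742922  0.048     ] 0.12250865786951949 [np.float64(1.9332845190211938), np.float64(1.9384148472452742)]
grip [ 0.53665013 -0.21028218] [ 0.5357667  -0.20795274]
t 1.75 turn [-0.001   0.0017  0.4066] shift [0.372  0.1246 0.0194] q [ 0.832  0.265 -0.508  1.486  0.131  1.425  0.691]
```

Call:
step_arm --plan '[[[0, 0, 0.06], [0.04, 0.013, 0.003], 0], [[0, 0, 0.13], [0.1, 0.032, 0.008], 0], [[0, 0, 0.2], [0.16, 0.051, 0.013], 0], [[0, 0, 0.26], [0.22, 0.07, 0.018], 0], [[0, 0, 0.32], [0.275, 0.087, 0.022], 0], [[0, 0, 0.37], [0.32, 0.102, 0.026], 0], [[0, 0, 0.395], [0.345, 0.11, 0.028], 0], [[0, 0.0017, 0.407], [0.355, 0.113, 0.029], 0], [[0, 0.0017, 0.407], [0.355, 0.113, 0.029], 0], [[0, 0.0017, 0.407], [0.355, 0.113, 0.029], 0]]'

```text
time: 3.0
position: [0.5258, 0.0993, 0.241]
tool_rot: [2.261, 2.181, -0.0]
ft_force: [-0.2, 1.5, 0.3]
grip_width: 1.0
```

Run:
```python
from h import *
for i in range(2):
    p,Rm,s=tool();print(p,np.abs(s['qd']).max()); c=shot('wrist','w4')
np.save('c4.npy',c,allow_pickle=True)
```

```text
[0.52576296 0.09931198 0.24099702] 0.003505274369210756
[0.52573906 0.09950939 0.24101991] 0.006239522234068232
```

View pics/w4.png

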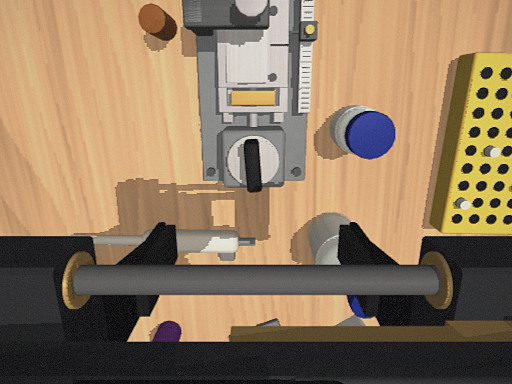

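Run:
```python
from h import *
im=cv2.imread("pics/w4_raw.png")
cv2.imwrite("pics/w4z.png",cv2.resize(im[0:200,180:340],None,fx=4.8,fy=4.8,interpolation=cv2.INTER_CUBIC)[:,:])
cv2.imwrite("pics/w4a.png",cv2.resize(im[0:100,190:330],None,fx=5.7,fy=5.7,interpolation=cv2.INTER_CUBIC))
cv2.imwrite("pics/w4b.png",cv2.resize(im[80:200,190:330],None,fx=5,fy=5,interpolation=cv2.INTER_CUBIC))
```

```text
(no output)
```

View pics/w4a.png

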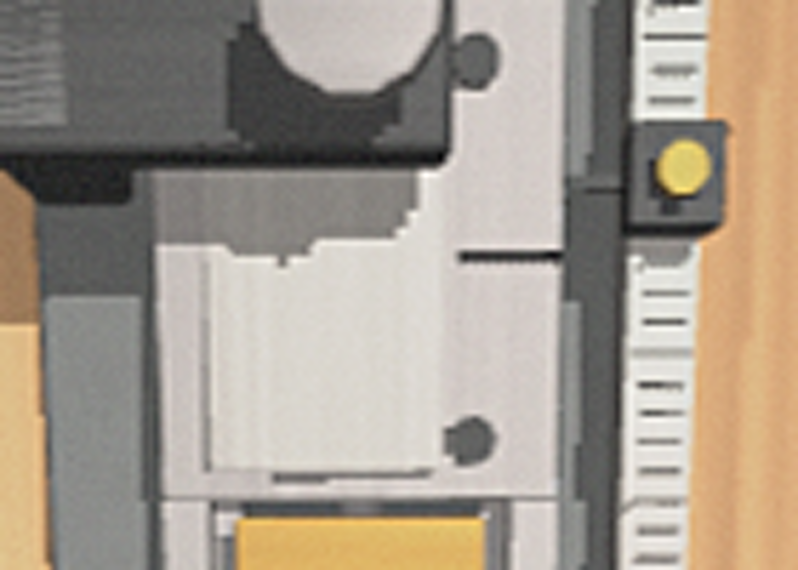

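View pics/w4b.png

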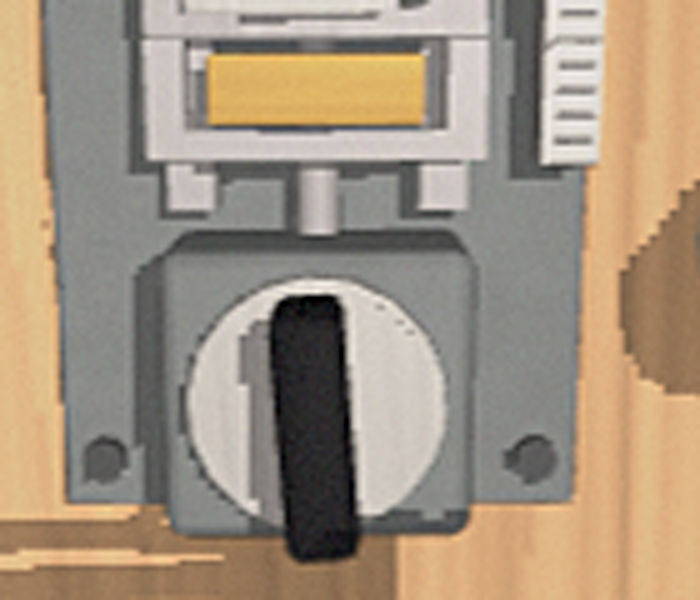

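Run:
```python
from h import *
c=np.load('c4.npy',allow_pickle=True).item()
A=lambda u,v,z:p2w(c,u/5.7+190-.41,v/5.7-.41,z)
B=lambda u,v,z:p2w(c,u/5+190-.4,v/5+80-.4,z)
L=A(558,256,.04); Pt=A(568,189,.04); Pb=A(620,189,.04)
print("line",L,"ptr",Pt,Pb,"d",(L-Pt))
l0=A(465,257,.04);d=L-l0;print("line dir",np.arctan2(d[1],d[0])+np.pi/2)
k1=B(308,297,.1);k2=B(322,560,.1);print("bar",k1,k2,np.linalg.norm(k1-k2),(k1+k2)/2,"yaw",np.arctan2(*(k1-k2)[1::-1]))
# bar side edges at top
a=(B(275,310,.1)+B(340,310,.1))/2;b=(B(290,545,.1)+B(355,545,.1))/2;print((a+b)/2,np.arctan2(*(a-b)[1::-1]))
D=[B(189,400,.068),B(445,400,.068),B(315,275,.068)];print("disc",(D[0]+D[1])/2,np.linalg.norm(D[0]-D[1]),D[2])
E1=B(68,500,.014);E2=B(575,500,.014);print("bed end",E1,E2,np.linalg.norm(E1-E2),(E1+E2)/2)
print("yaw",np.arctan2(*(E2-E1)[1::-1])+np.pi/2)
n1=B(310,53,.04);n2=B(310,126,.04);y1=B(310,38,.04);y2=B(310,130,.04);print("nut",n1,n2,"yoke",y1,y2)
J=p2w(c,370,133,.08);print("jar",J)
print("punch",p2w(c,251,3,.108))
```

```text
line [0.55947048 0.21845531 0.04      ] ptr [0.56126129 0.22889959 0.04      ] [0.57007339 0.22858693 0.04      ] d [-0.00179081 -0.01044428  0.        ]
line dir 1.5452813947937278
bar [0.52175487 0.13622256 0.1       ] [0.52236828 0.08806131 0.1       ] 0.04816515965272456 [0.52206157 0.11214194 0.1       ] yaw 1.5835322173184108
[0.52207189 0.11243748 0.1       ] 1.593874563846165
disc [0.52196482 0.11124043 0.068     ] 0.05058429040753019 [0.52253625 0.13583295 0.068     ]
bed end [0.46144536 0.07821611 0.014     ] [0.58054455 0.07400817 0.014     ] 0.11917350547503047 [0.52099495 0.07611214 0.014     ]
yaw 1.5354796801770447
nut [0.52276505 0.17696035 0.04      ] [0.52218908 0.16261629 0.04      ] yoke [0.52288168 0.17986489 0.04      ] [0.52215712 0.16182016 0.04      ]
jar [0.63182442 0.13501934 0.08      ]
punch [0.5259697  0.24060891 0.108     ]
```

Run:
```python
from h import *
plan((0.522,.080,.19),1.588)
```

```text
t 3.1 turn [ 0.0001  0.     -0.0528] shift [-0.0199 -0.003   0.051 ] q [ 0.447  0.125 -0.735  1.709  0.086  1.341 -0.34 ]
```

Call:
step_arm --plan '[[[0, 0, -0.01], [-0.004, -0.001, 0.01], 138], [[0, 0, -0.02], [-0.008, -0.001, 0.02], 138], [[0, 0, -0.03], [-0.012, -0.002, 0.03], 138], [[0, 0, -0.04], [-0.016, -0.003, 0.04], 138], [[0, 0, -0.05], [-0.019, -0.003, 0.047], 138], [[0, 0, -0.053], [-0.02, -0.003, 0.051], 138], [[0, 0, -0.053], [-0.02, -0.003, 0.051], 138], [[0, 0, -0.053], [-0.02, -0.003, 0.051], 138], [[0, 0, -0.053], [-0.02, -0.003, 0.051], 138], [[0, 0, -0.053], [-0.02, -0.003, 0.051], 138]]'

```text
time: 4.35
position: [0.5218, 0.0818, 0.1903]
tool_rot: [2.199, 2.244, 0.001]
ft_force: [-0.0, -0.8, 0.2]
grip_width: 0.459
```

Run:
```python
from h import *
p,Rm,s=tool();print(p,np.abs(s['qd']).max(),s['grip_width']); c=shot('wrist','w5',(150,0,220,240),2.5)
np.save('c5.npy',c,allow_pickle=True)
sd=shot('side','s5',(170,220,140,140),4.2)
```

```text
[0.52182356 0.08179879 0.19026277] 0.0022069646020060002 0.4593332529220893
```

View pics/w5.png

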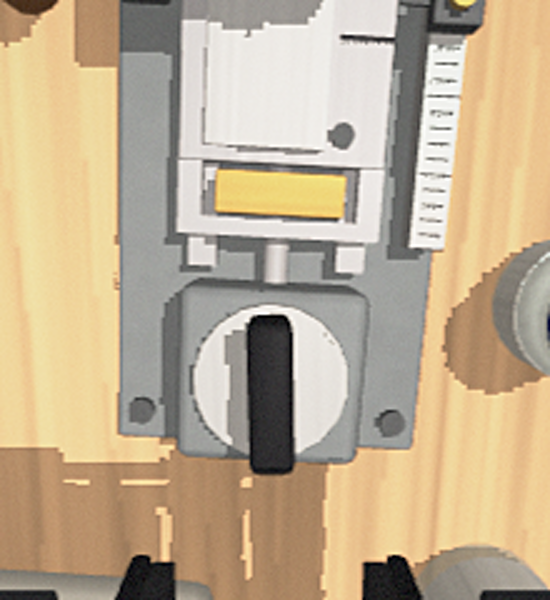

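View pics/s5.png

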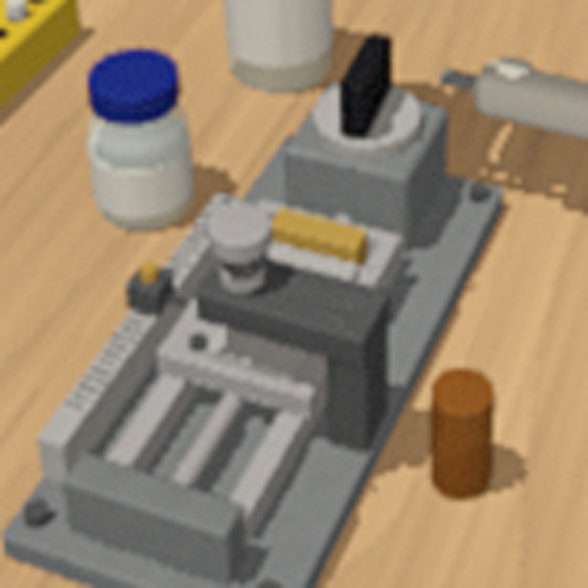

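Run:
```python
from h import *
c=np.load('c5.npy',allow_pickle=True).item()
B=lambda u,v,z:p2w(c,u/2.5+150-.3,v/2.5-.3,z)
k2=B(271,473,.1);print("bar rear end",k2,"center y",k2[1]+.023, "front top?",B(271,316,.1),B(271,316,.068))
l,r=B(191,385,.068),B(348,385,.068);print("disc",(l+r)/2,np.linalg.norm(l-r),"top",B(271,304,.068), "bot",B(300,462,.068))
e=(B(119,436,.014)+B(411,449,.014))/2;print("bedend",e)
print("gearbox back",B(181,455,.06),B(354,463,.06),"front",B(190,287,.06),B(365,295,.06))
print("yoke/nut",[B(280,v,.04)[1].round(4) for v in (160,170,216,236)])
print("line",B(390,38,.04))
sd=ctrl.calibration("side")
G=lambda u,v,z:p2w(sd,u/4.2+170-.38,v/4.2+220-.38,z)
print("side disc c",(G(314,118,.068)+G(424,125,.068))/2,"bar",G(358,85,.084),"punch",G(240,228,.108), "bar top mid",G(367,62,.1))
```

```text
bar rear end [0.52233842 0.08825399 0.1       ] center y 0.1112539922720672 front top? [0.52133026 0.13492699 0.1       ] [0.5215018  0.13157296 0.068     ]
disc [0.52149322 0.10900052 0.068     ] 0.051942050244604326 top [0.52141937 0.13538896 0.068     ] bot [0.53241871 0.08271845 0.068     ]
bedend [0.52059261 0.07518822 0.014     ]
gearbox back [0.49116048 0.08211186 0.06      ] [0.55170403 0.08045622 0.06      ] front [0.49466525 0.13962356 0.06      ] [0.5524377  0.13823239 0.06      ]
yoke/nut [np.float64(0.1809), np.float64(0.1777), np.float64(0.1628), np.float64(0.1562)]
line [0.55847802 0.21895282 0.04      ]
side disc c [0.51688847 0.11560069 0.068     ] bar [0.52408113 0.11047762 0.084     ] punch [0.52319494 0.24701265 0.108     ] bar top mid [0.51859435 0.11268834 0.1       ]
```

Call:
step_arm --plan '[[[0, 0, 0], [0.014, 0, 0.01], 138], [[0, 0, 0], [0.026, 0, 0.025], 138], [[0, 0, 0], [0.028, 0, 0.045], 138], [[0, 0, 0], [0.028, 0, 0.065], 138], [[0, 0, 0], [0.028, 0, 0.085], 138], [[0, 0, 0], [0.028, 0, 0.097], 138], [[0, 0, 0], [0.028, 0, 0.103], 138], [[0, 0, 0], [0.028, 0, 0.104], 138], [[0, 0, 0], [0.028, 0, 0.104], 138], [[0, 0, 0], [0.028, 0, 0.104], 138]]'

```text
time: 5.7
position: [0.5216, 0.1098, 0.0867]
tool_rot: [2.199, 2.243, 0.002]
ft_force: [-0.3, 1.1, 0.4]
grip_width: 0.462
```

Run:
```python
from h import *
p,Rm,s=tool();print(p,np.abs(s['qd']).max(),s['grip_width'],s['ft_force'],s['joint_positions'].round(2)); c=shot('wrist','w6')
np.save('c6.npy',c,allow_pickle=True)
```

```text
[0.52161058 0.10976541 0.08667854] 0.0022523308435109294 0.46209384332147324 [-0.27455324  1.08303268  0.3670827 ] [ 0.39  0.28 -0.72  1.89  0.21  1.05 -0.4 ]
```

View pics/w6.png

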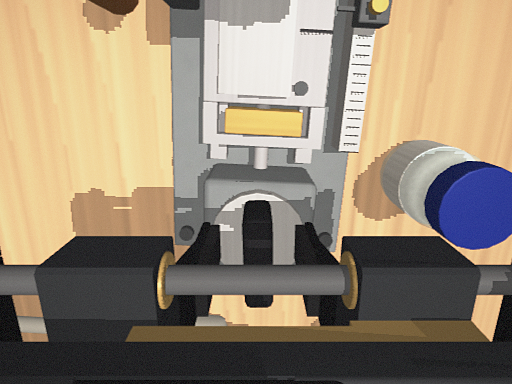

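Call:
step_arm --plan '[[[0, 0, 0], [0, 0, 0], 255], [[0, 0, 0], [0, 0, 0], 255], [[0, 0, 0], [0, 0, 0], 255], [[0, 0, 0.1], [0, 0, 0], 255], [[0, 0, 0.25], [0, 0, 0], 255], [[0, 0, 0.4], [0, 0, 0], 255], [[0, 0, 0.55], [0, 0, 0], 255], [[0, 0, 0.7], [0, 0, 0], 255], [[0, 0, 0.85], [0, 0, 0], 255], [[0, 0, 1.0], [0, 0, 0], 255]]' --squeeze 25

```text
time: 7.0
position: [0.5221, 0.1097, 0.0861]
tool_rot: [3.008, 0.908, 0.004]
ft_force: [2.6, -0.0, -2.4]
grip_width: 0.156
```

Run:
```python
from h import *
p,Rm,s=tool();print(p,s['grip_width'],s['ft_force'],s['torque'],s['joint_positions'].round(2),np.arctan2(Rm[1,0],Rm[0,0]))
```

```text
[0.52206326 0.10971577 0.08610096] 0.15641514325996553 [ 2.55089918 -0.04068755 -2.3578602 ] [-0.05368524 -0.57220021  0.10799555] [ 0.26  0.25 -0.58  1.9   0.16  1.04 -1.37] 0.5862154896101497
```

Call:
step_arm --plan '[[[0, 0, 0.15], [0, 0, 0], 255], [[0, 0, 0.3], [0, 0, 0], 255], [[0, 0, 0.45], [0, 0, 0], 255], [[0, 0, 0.6], [0, 0, 0], 255], [[0, 0, 0.75], [0, 0, 0], 255], [[0, 0, 0.9], [0, 0, 0], 255], [[0, 0, 1.0], [0, 0, 0], 255], [[0, 0, 1.1], [0, 0, 0], 255], [[0, 0, 1.1], [0, 0, 0], 255], [[0, 0, 1.1], [0, 0, 0], 255]]'

```text
time: 8.25
position: [0.522, 0.1096, 0.0861]
tool_rot: [-3.04, 0.789, -0.003]
ft_force: [5.1, -0.3, -4.7]
grip_width: 0.157
```

Run:
```python
from h import *
p,Rm,s=tool();print(p,s['grip_width'],s['ft_force'],s['torque'],s['joint_positions'].round(2),np.arctan2(Rm[1,0],Rm[0,0]))
shot('top','t6',(105,190,120,70),6)
```

```text
[0.52200921 0.10956415 0.08610323] 0.15700675328051883 [ 5.14297459 -0.25856524 -4.67051542] [ 0.0023723  -0.97454574 -0.13836875] [ 0.14  0.23 -0.44  1.9   0.11  1.03 -2.43] -0.5080216857814213
```

View pics/t6.png

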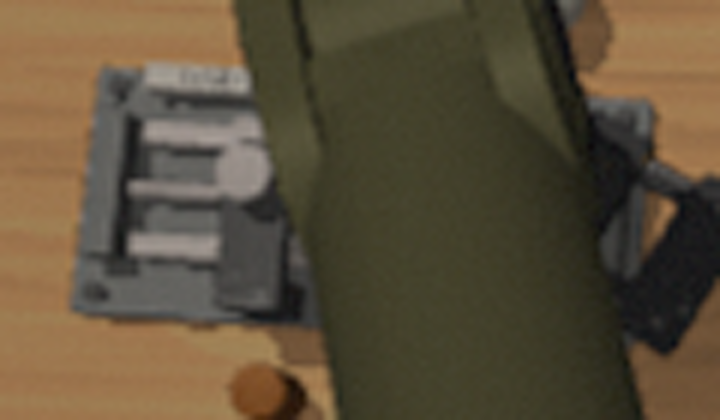

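Call:
step_arm --plan '[[[0, 0, 0], [0, 0, 0], 138], [[0, 0, 0], [0, 0, 0], 138], [[0, 0, 0], [0, 0, -0.025], 138], [[0, 0, -0.03], [0, 0, -0.05], 138], [[0, 0, -0.2], [0, 0, -0.055], 138], [[0, 0, -0.38], [0, 0, -0.055], 138], [[0, 0, -0.56], [0, 0, -0.055], 138], [[0, 0, -0.74], [0, 0, -0.055], 138], [[0, 0, -0.92], [0, 0, -0.055], 138], [[0, 0, -1.1], [0, 0, -0.055], 138]]'

```text
time: 9.55
position: [0.5205, 0.1099, 0.141]
tool_rot: [-3.002, -0.924, 0.002]
ft_force: [-0.1, 0.1, -0.5]
grip_width: 0.458
```

Call:
step_arm --plan '[[[0, 0, -0.18], [0, 0, 0], 138], [[0, 0, -0.36], [0, 0, 0], 138], [[0, 0, -0.54], [0, 0, 0], 138], [[0, 0, -0.7], [0, 0, 0], 138], [[0, 0, -0.84], [0, 0, 0], 138], [[0, 0, -0.94], [0, 0, 0], 138], [[0, 0, -1.0], [0, 0, 0], 138], [[0, 0, -1.0], [0, 0, 0], 138], [[0, 0, -1.0], [0, 0, 0], 138], [[0, 0, -1.0], [0, 0, 0], 138]]'

```text
time: 10.8
position: [0.521, 0.1098, 0.1411]
tool_rot: [-2.199, -2.243, -0.0]
ft_force: [0.6, -0.6, -0.2]
grip_width: 0.459
```

Run:
```python
from h import *
p,Rm,s=tool();print(p,s['grip_width'],np.abs(s['qd']).max(),s['ft_force'],s['joint_positions'].round(2),np.arctan2(Rm[1,0],Rm[0,0]))
c=shot('wrist','w7',(150,0,240,180),3.3);np.save('c7.npy',c,allow_pickle=True)
```

```text
[0.52102133 0.1097517  0.14107216] 0.4594351365901682 0.002849303102571938 [ 0.60620971 -0.58156192 -0.19465491] [ 0.33  0.19 -0.65  1.84  0.13  1.15 -0.34] 1.5904356336379313
```

View pics/w7.png

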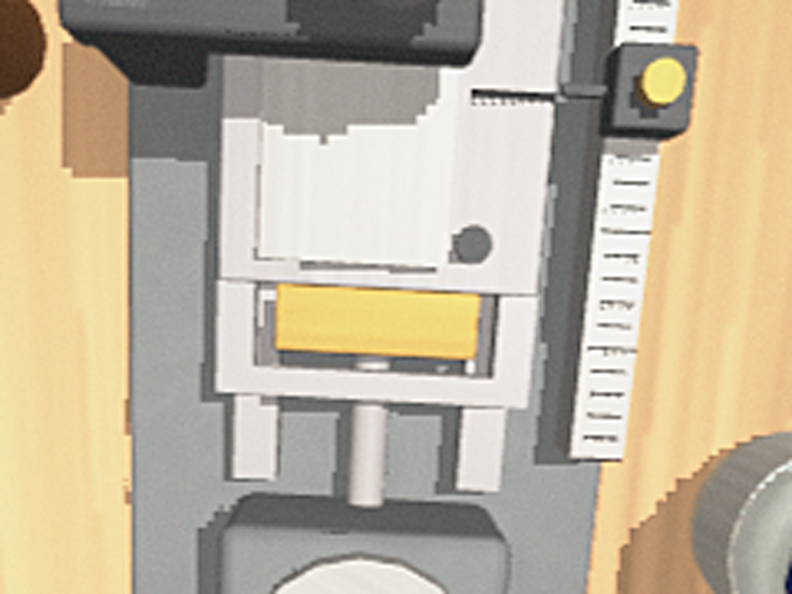

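```bash
cat >> h.py <<'E'
BY=1.535
def bedx(X,Y): # difference X-Y along bed x
    return (X-Y)[:2]@[np.cos(BY),np.sin(BY)]
E
python3 - <<'E'
from h import *
im=cv2.imread("pics/w7_raw.png")
cv2.imwrite("pics/w7z.png",cv2.resize(im[15:45,285:365],None,fx=10,fy=10,interpolation=cv2.INTER_CUBIC))
c=np.load('c7.npy',allow_pickle=True).item()
A=lambda u,v,z:p2w(c,u/3.3+150-.35,v/3.3-.35,z)
L=A(545,98,.04);P=A(580,91,.04);print(L,P,bedx(L,P))
l0=A(475,97,.04);d=L-l0;print(np.arctan2(d[1],d[0])+np.pi/2)
E
```

```text
[0.55814855 0.22824104 0.04      ] [0.5653317  0.22971493 0.04      ] -0.0017300195173391457
1.5778288222891739
```

View pics/w7z.png

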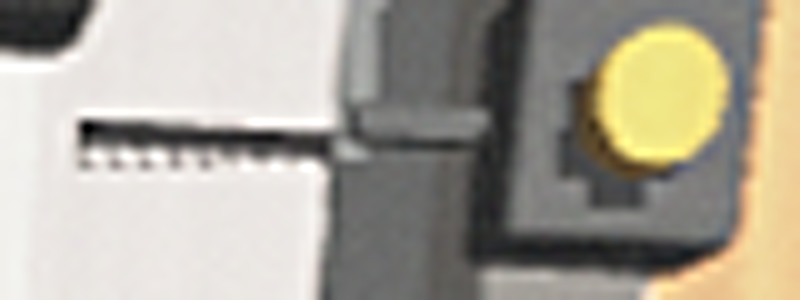

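Call:
step_arm --plan '[[[0, 0, -0.15], [0, 0.001, 0], 138], [[0, 0, -0.32], [0, 0.001, 0], 138], [[0, 0, -0.49], [0, 0.001, 0], 138], [[0, 0, -0.66], [0, 0.001, 0], 138], [[0, 0, -0.83], [0, 0.001, 0], 138], [[0, 0, -0.97], [0, 0.001, 0], 138], [[0, 0, -1.04], [0, 0.001, 0], 138], [[0, 0, -1.044], [0, 0.001, 0.02], 138], [[0, 0, -1.044], [0, 0.001, 0.04], 138], [[0, 0, -1.044], [0, 0.001, 0.055], 138]]'

```text
time: 12.1
position: [0.521, 0.1095, 0.0837]
tool_rot: [-0.788, -3.039, 0.001]
ft_force: [0.3, 0.7, 0.3]
grip_width: 0.458
```

Run:
```python
from h import *
p,Rm,s=tool();print(p,s['grip_width'],np.abs(s['qd']).max(),s['ft_force'],s['joint_positions'].round(2),np.arctan2(Rm[1,0],Rm[0,0]))
c=shot('wrist','w8')
```

```text
[0.5210151  0.10953344 0.08371632] 0.45802583264244556 0.21632865782745317 [0.29801584 0.73700982 0.30329062] [ 0.41  0.29 -0.75  1.89  0.22  1.05  0.63] 2.6342657832683036
```

View pics/w8.png

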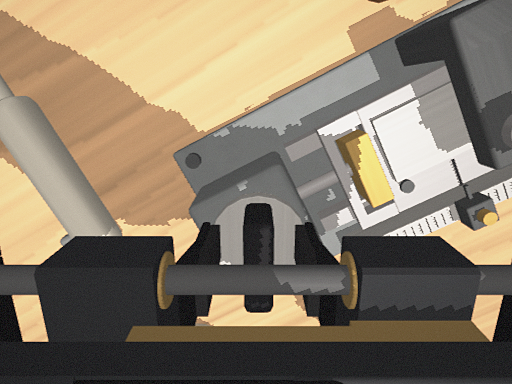

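Call:
step_arm --plan '[[[0, 0, 0], [0, 0, 0], 255], [[0, 0, 0], [0, 0, 0], 255], [[0, 0, 0], [0, 0, 0], 255], [[0, 0, 0.15], [0, 0, 0], 255], [[0, 0, 0.32], [0, 0, 0], 255], [[0, 0, 0.5], [0, 0, 0], 255], [[0, 0, 0.68], [0, 0, 0], 255], [[0, 0, 0.85], [0, 0, 0], 255], [[0, 0, 0.95], [0, 0, 0], 255], [[0, 0, 0.95], [0, 0, 0], 255]]'

```text
time: 13.4
position: [0.5221, 0.1093, 0.0865]
tool_rot: [2.09, 2.345, -0.0]
ft_force: [-1.1, -0.6, 1.8]
grip_width: 0.154
```

Run:
```python
from h import *
for i in range(2):
    p,Rm,s=tool();print(p,s['grip_width'],np.abs(s['qd']).max(),s['ft_force'],s['joint_positions'].round(2),np.arctan2(Rm[1,0],Rm[0,0]))
    c=shot('wrist','w9',(230,0,160,100),5)
```

```text
[0.52207506 0.10931338 0.08645691] 0.15428051456256714 0.030754974794195672 [-1.07388965 -0.58991841  1.80401316] [ 0.29  0.26 -0.61  1.89  0.17  1.04 -0.28] 1.6855760655236645
[0.52210349 0.10934305 0.0864727 ] 0.15724982736486162 0.004516841184850933 [-1.07021374 -1.59162647  2.22936031] [ 0.29  0.26 -0.61  1.89  0.17  1.04 -0.28] 1.6862597410354287
```

View pics/w9.png

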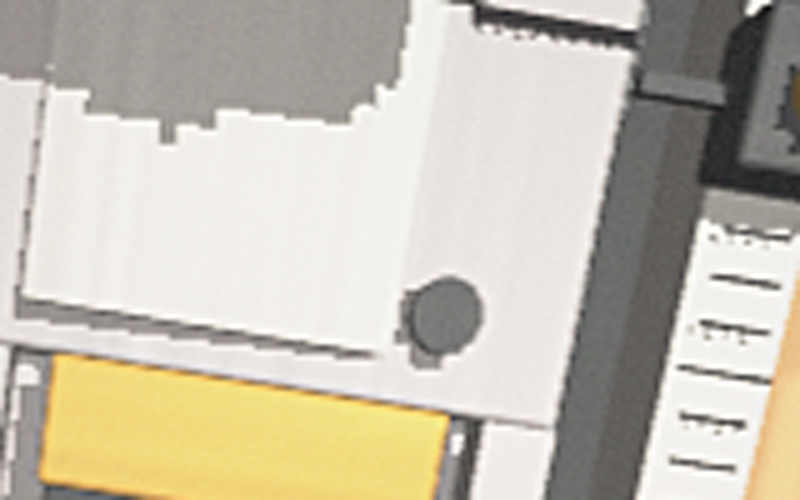

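Run:
```python
from h import *
c=ctrl.calibration('wrist')
A=lambda u,v,z:p2w(c,u/5+230-.4,v/5-.4,z)
L=A(632,40,.04);P=A(650,79,.04);P2=A(715,91,.04);print(L,P,bedx(L,P),bedx(L,P2))
l0=A(480,15,.04);d=L-l0;print(np.arctan2(d[1],d[0])+np.pi/2);d=P2-P;print(np.arctan2(d[1],d[0])+np.pi/2)
# scale check: graduations
g=[A(745,282,.03),A(720,375,.03)];print("grad",bedx(g[0],g[1])/2)
```

```text
[0.55989359 0.23394548 0.04      ] [0.56253269 0.23051558 0.04      ] 0.0033332545211882773 0.0034138246974683684
1.5417126990683858
1.523648989823204
grad 0.005151753615037186
```

Call:
step_arm --plan '[[[0, 0, 0.08], [0, 0, 0], 255], [[0, 0, 0.12], [0, 0, 0], 255], [[0, 0, 0.12], [0, 0, 0], 255], [[0, 0, 0.0], [0, 0, 0], 255], [[0, 0, -0.18], [0, 0, 0], 255], [[0, 0, -0.36], [0, 0, 0], 255], [[0, 0, -0.54], [0, 0, 0], 255], [[0, 0, -0.72], [0, 0, 0], 255], [[0, 0, -0.9], [0, 0, 0], 255], [[0, 0, -1.08], [0, 0, 0], 255]]'

```text
time: 14.75
position: [0.5223, 0.1096, 0.0864]
tool_rot: [0.578, 3.088, 0.001]
ft_force: [-1.7, -2.1, 4.0]
grip_width: 0.155
```

Run:
```python
from h import *
for i in range(3):
    p,Rm,s=tool();print(p,s['grip_width'],np.abs(s['qd']).max(),s['ft_force'],s['joint_positions'].round(2),np.arctan2(Rm[1,0],Rm[0,0]))
    c=shot('wrist','w10',(352,60,160,200),3)
np.save('c10.npy',c,allow_pickle=True)
```

```text
[0.52232387 0.10956087 0.08642274] 0.1549536187751301 1.3571355500546816 [-1.69972602 -2.13571321  3.95027647] [ 0.43  0.29 -0.77  1.89  0.23  1.05  0.76] 2.7716268505606476
[0.52232568 0.10957845 0.08642061] 0.16076308065859635 0.27780447958294513 [-2.43812966 -1.51566318  5.28640031] [ 0.43  0.29 -0.77  1.89  0.23  1.05  0.77] 2.777031459487363
[0.52236355 0.10958361 0.08641683] 0.15520705380242344 0.12259725258721867 [-2.55554706 -2.43841701  5.34484457] [ 0.43  0.29 -0.77  1.89  0.23  1.05  0.76] 2.7663819653787907
```

View pics/w10.png

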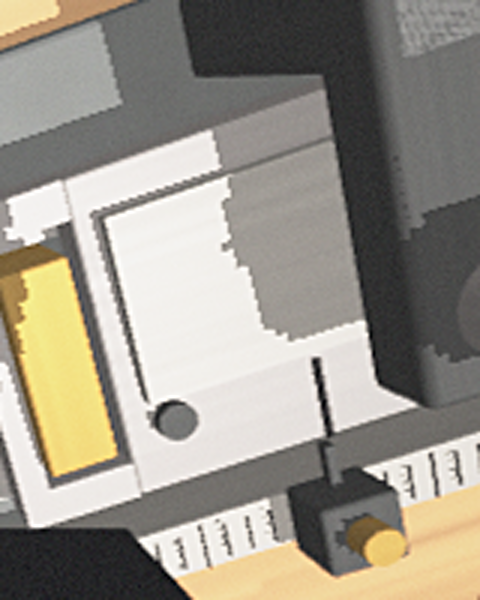

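Run:
```python
from h import *
im=cv2.imread("pics/w10_raw.png")
cv2.imwrite("pics/w10z.png",cv2.resize(im[170:225,440:490],None,fx=11,fy=11,interpolation=cv2.INTER_CUBIC))
```

```text
(no output)
```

View pics/w10z.png

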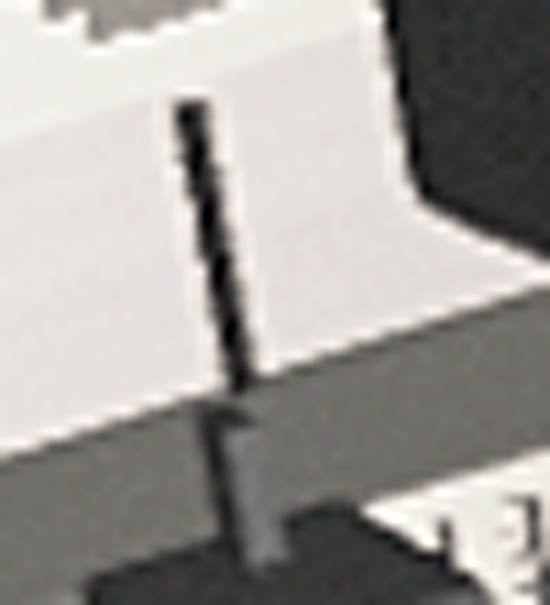

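Call:
step_arm --plan '[[[0, 0, 0], [0, 0, 0], 138], [[0, 0, 0], [0, 0, 0], 138], [[0, 0, 0], [0, 0, -0.02], 138], [[0, 0, 0.1], [0, 0, -0.045], 138], [[0, 0, 0.28], [0, 0, -0.055], 138], [[0, 0, 0.46], [0, 0, -0.055], 138], [[0, 0, 0.64], [0, 0, -0.055], 138], [[0, 0, 0.82], [0, 0, -0.055], 138], [[0, 0, 1.0], [0, 0, -0.055], 138], [[0, 0, 1.18], [0, 0, -0.055], 138]]'

```text
time: 16.15
position: [0.5227, 0.1103, 0.1426]
tool_rot: [2.212, 2.23, 0.003]
ft_force: [0.5, -0.5, -0.4]
grip_width: 0.459
```

Run:
```python
from h import *
for i in range(5):
    p,Rm,s=tool();print(p,s['grip_width'],np.abs(s['qd']).max(),np.arctan2(Rm[1,0],Rm[0,0]))
    c=shot('wrist','w11',(150,0,240,180),3.3)
np.save('c11.npy',c,allow_pickle=True)
im=cv2.imread("pics/w11_raw.png")
cv2.imwrite("pics/w11z.png",cv2.resize(im[10:50,285:365],None,fx=10,fy=10,interpolation=cv2.INTER_CUBIC))
```

```text
[0.52267185 0.1102618  0.14257379] 0.458623305062377 1.394477501471918 1.5788054016431035
[0.52271919 0.11026865 0.142561  ] 0.4593513644081815 0.28723745999914874 1.5735799527342573
[0.52268351 0.11020862 0.14244705] 0.4595944616230041 0.12348330955299136 1.5844724408773085
[0.52258606 0.11017831 0.14224131] 0.45650777564135747 0.02543596314508556 1.5879698782497944
[0.52251935 0.11007229 0.1420412 ] 0.462088232700281 0.004859348738476611 1.5883409460007973
```

View pics/w11.png

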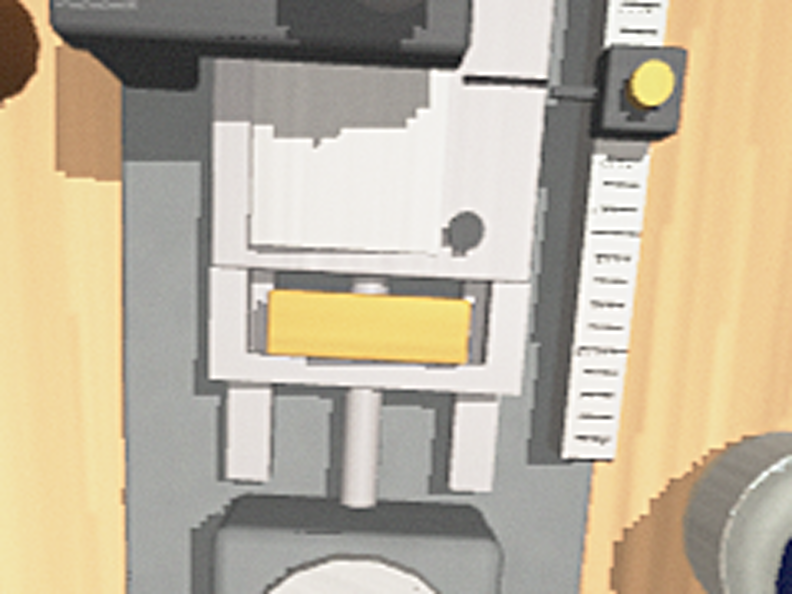

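View pics/w11z.png

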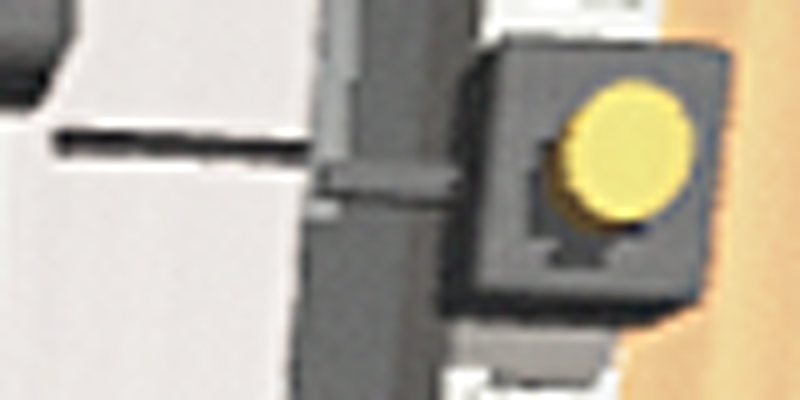

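Run:
```python
from h import *
plan((0.526,.153,.138),1.535)
```

```text
t 16.4 turn [ 0.0011 -0.0006  0.0529] shift [0.0429 0.0043 0.0038] q [ 0.329  0.195 -0.645  1.841  0.128  1.146 -0.342]
```

Call:
step_arm --plan '[[[0, 0, 0.01], [0.008, 0.001, 0.001], 138], [[0, 0, 0.02], [0.018, 0.002, 0.002], 138], [[0, 0, 0.03], [0.028, 0.003, 0.003], 138], [[0, 0, 0.045], [0.037, 0.004, 0.003], 138], [[0, 0, 0.053], [0.041, 0.004, 0.004], 138], [[0, 0, 0.053], [0.043, 0.004, 0.004], 138], [[0, 0, 0.053], [0.043, 0.004, 0.004], 138], [[0, 0, 0.053], [0.043, 0.004, 0.004], 138], [[0, 0, 0.053], [0.043, 0.004, 0.004], 138], [[0, 0, 0.053], [0.043, 0.004, 0.004], 138]]'

```text
time: 17.65
position: [0.5256, 0.1526, 0.1371]
tool_rot: [-2.265, -2.177, -0.001]
ft_force: [-0.0, -0.5, -0.0]
grip_width: 0.457
```

Run:
```python
from h import *
p,Rm,s=tool();print(p,np.abs(s['qd']).max(),np.arctan2(Rm[1,0],Rm[0,0]))
c=shot('wrist','w12',(160,20,220,220),2.7)
np.save('c12.npy',c,allow_pickle=True)
Rw=R.from_rotvec(c["rvec"]).as_matrix();print("cam",-Rw.T@c["tvec"],"tip px",w2p(c,(.5625,.2300,.04)))
im=cv2.imread("pics/w12_raw.png")
cv2.imwrite("pics/w12z.png",cv2.resize(im[70:120,270:350],None,fx=10,fy=10,interpolation=cv2.INTER_CUBIC))
```

```text
[0.52557242 0.15257064 0.13710511] 0.002039439077479317 1.5315230056673643
cam [0.52852075 0.23055888 0.28427585] tip px [305.04183478  88.45665601]
```

View pics/w12.png

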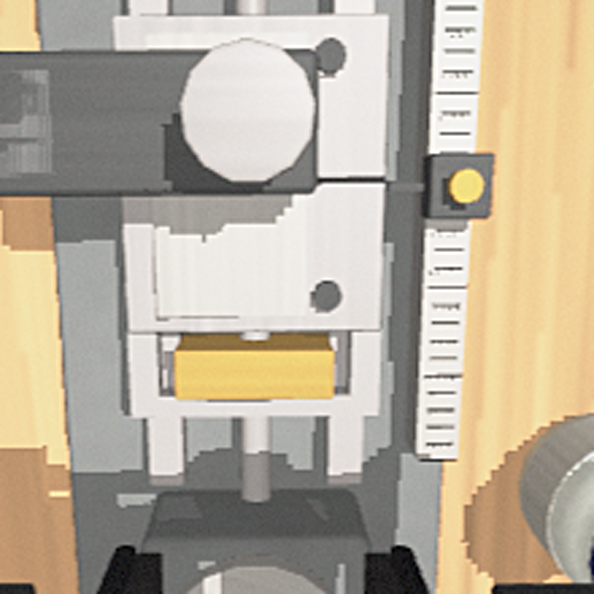

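View pics/w12z.png

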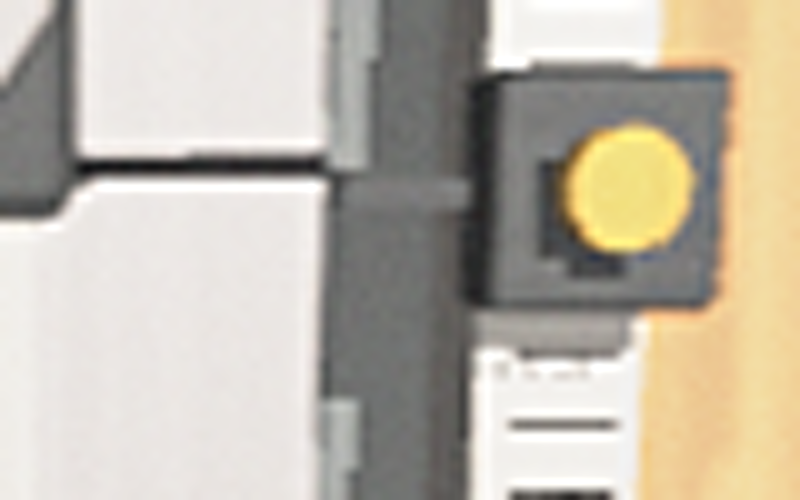

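Run:
```python
from h import *
c=np.load('c12.npy',allow_pickle=True).item()
A=lambda u,v,z:p2w(c,u/10+270-.45,v/10+70-.45,z)
for z in(.04,.042): 
  L=A(320,165,.04);P=A(350,193,z);P2=A(465,193,z);print(L,P,bedx(L,P),bedx(L,P2))
im=cv2.cvtColor(cv2.imread("pics/w12_raw.png"),cv2.COLOR_BGR2GRAY).astype(int)
for col in(298,300,302): print(col,im[80:96,col])
for col in(305,307,309,311,314): print(col,im[80:98,col])
print(A(310,165,.04)-A(90,165,.04))
```

```text
[0.56002524 0.23172945 0.04      ] [0.56215191 0.22974589 0.04      ] 0.001906176927565819 0.0019302178804456336
[0.56002524 0.23172945 0.04      ] [0.56187655 0.22975255 0.042     ] 0.0019093794139533684 0.001933223532367366
298 [232 234 233 237 244 143  34 108 254 237 234 230 232 233 231 234]
300 [235 235 236 240 248 148  40 114 255 241 237 238 238 239 237 240]
302 [184 200 209 206 200 132  96  90 189 175 150 152 152 148 146 147]
305 [178 175 179 179 179 179 179 108 125 126 121 113 114 112 114 113 111 111]
307 [101 101 104 103 104 103 109 114 123 125 120 108 110 114 112 113 111 112]
309 [111 111 108 103 110 112 109 112 123 123 120 112 110 116 112 114 110 111]
311 [111 107 113 108 111 113 108 113 123 128 117 109 113 119 112 114 113 111]
314 [ 96  95  93  97  96  98  97 105 131 123 116  92  90  96  97  95  93  94]
[ 1.55657427e-02 -6.03381976e-04 -2.77555756e-17]
```

Call:
step_arm --plan '[[[0, 0, -0.12], [-0.012, 0, 0], 138], [[0, 0, -0.3], [-0.028, -0.001, 0], 138], [[0, 0, -0.48], [-0.04, -0.002, 0], 138], [[0, 0, -0.66], [-0.043, -0.002, 0], 138], [[0, 0, -0.84], [-0.043, -0.002, 0], 138], [[0, 0, -1.02], [-0.043, -0.002, 0], 138], [[0, 0, -1.18], [-0.043, -0.002, 0], 138], [[0, 0, -1.235], [-0.043, -0.002, 0.005], 138], [[0, 0, -1.235], [-0.043, -0.002, 0.03], 138], [[0, 0, -1.235], [-0.043, -0.002, 0.051], 138]]'

```text
time: 18.95
position: [0.5219, 0.1097, 0.0855]
tool_rot: [0.586, 3.086, 0.0]
ft_force: [0.4, -0.1, 0.3]
grip_width: 0.456
```

Run:
```python
from h import *
for i in range(2):
    p,Rm,s=tool();print(p,s['grip_width'],np.abs(s['qd']).max(),s['ft_force'],np.arctan2(Rm[1,0],Rm[0,0]))
    c=shot('wrist','w13')
```

```text
[0.52193914 0.10971218 0.08551211] 0.45635991727392544 0.3074441232761351 [ 0.36382224 -0.11542927  0.27496947] 2.7665029513473756
[0.52001807 0.1092398  0.08281156] 0.45719520259730323 0.06949556284050021 [-1.55149311 -1.44023193 -1.5015015 ] 2.7664985021317214
```

View pics/w13.png

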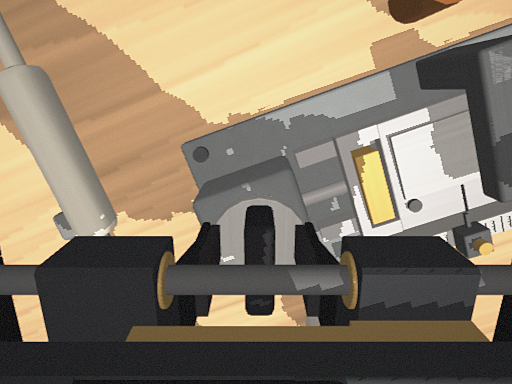

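Call:
step_arm --plan '[[[0, 0, 0], [0, 0, 0], 255], [[0, 0, 0], [0, 0, 0], 255], [[0, 0, 0], [0, 0, 0], 255], [[0, 0, -0.1], [0, 0, 0], 255], [[0, 0, -0.2], [0, 0, 0], 255], [[0, 0, -0.28], [0, 0, 0], 255], [[0, 0, -0.315], [0, 0, 0], 255], [[0, 0, -0.315], [0, 0, 0], 255], [[0, 0, -0.315], [0, 0, 0], 138], [[0, 0, -0.315], [0, 0, 0], 138]]'

```text
time: 20.3
position: [0.5218, 0.1101, 0.0859]
tool_rot: [0.094, 3.14, 0.001]
ft_force: [0.6, 0.0, -0.6]
grip_width: 0.301
```

Run:
```python
from h import *
p,Rm,s=tool();print(p,s['grip_width'],np.abs(s['qd']).max(),s['ft_force'],np.arctan2(Rm[1,0],Rm[0,0]))
```

```text
[0.52179824 0.1100561  0.08589795] 0.3013176896550983 0.0015711457278576547 [ 0.57052721  0.01080693 -0.60129712] 3.0815330724465246
```

Call:
step_arm --plan '[[[0, 0, 0], [0, 0, 0], 138], [[0, 0, 0], [0, 0, -0.025], 138], [[0, 0, 0], [0, 0, -0.05], 138], [[0, 0, 0.16], [0, 0, -0.051], 138], [[0, 0, 0.34], [0, 0, -0.051], 138], [[0, 0, 0.52], [-0.001, 0.01, -0.051], 138], [[0, 0, 0.7], [-0.001, 0.02, -0.051], 138], [[0, 0, 0.88], [-0.001, 0.03, -0.051], 138], [[0, 0, 1.06], [-0.001, 0.04, -0.051], 138], [[0, 0, 1.24], [-0.001, 0.043, -0.051], 138]]'

```text
time: 21.55
position: [0.5252, 0.1538, 0.1369]
tool_rot: [-1.907, -2.496, -0.001]
ft_force: [-0.7, -0.4, 0.1]
grip_width: 0.459
```

Call:
step_arm --plan '[[[0, 0, 0.15], [0, 0, 0], 138], [[0, 0, 0.25], [0, 0, 0], 138], [[0, 0, 0.306], [0, 0, 0], 138], [[0, 0, 0.306], [0, 0, 0], 138], [[0, 0, 0.306], [0, 0, 0], 138], [[0, 0, 0.306], [0, 0, 0], 138], [[0, 0, 0.306], [0, 0, 0], 138], [[0, 0, 0.306], [0, 0, 0], 138], [[0, 0, 0.306], [0, 0, 0], 138], [[0, 0, 0.306], [0, 0, 0], 138]]'

```text
time: 22.8
position: [0.5254, 0.1528, 0.1371]
tool_rot: [-2.26, -2.182, -0.001]
ft_force: [0.7, -0.1, 0.1]
grip_width: 0.457
```

Run:
```python
from h import *
p,Rm,s=tool();print(p,np.abs(s['qd']).max(),np.arctan2(Rm[1,0],Rm[0,0]))
c=shot('wrist','w14',(160,20,220,220),2.7)
np.save('c14.npy',c,allow_pickle=True)
im=cv2.imread("pics/w14_raw.png")
cv2.imwrite("pics/w14z.png",cv2.resize(im[70:120,270:350],None,fx=10,fy=10,interpolation=cv2.INTER_CUBIC))
```

```text
[0.52541039 0.15278113 0.13706626] 0.0013495062493549073 1.5359395685984303
```

View pics/w14.png

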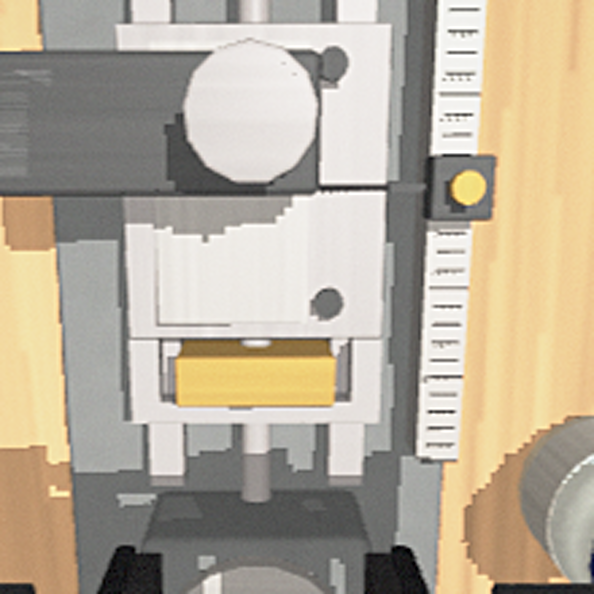

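View pics/w14z.png

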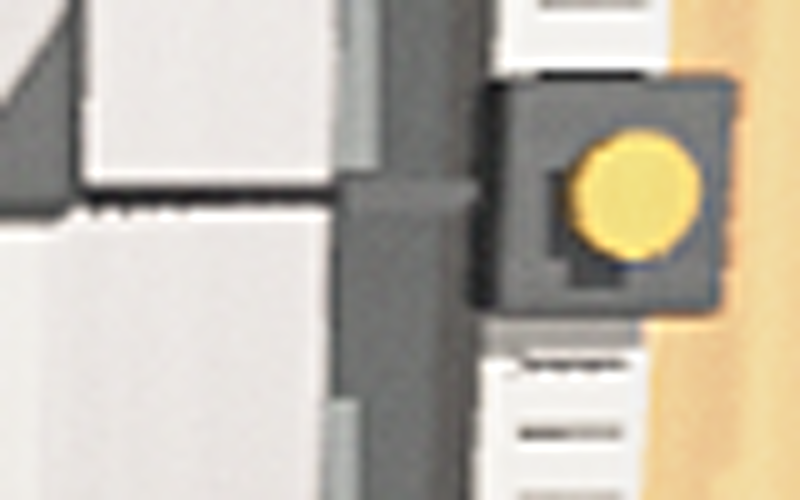

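Run:
```python
from h import *
plan((0.536,-0.209,.15),1.936)
```

```text
t 22.85 turn [ 3.000e-04 -4.000e-04 -4.002e-01] shift [-0.3612  0.0232 -0.013 ] q [ 0.255  0.234 -0.657  1.813  0.156  1.146 -0.489]
```

Call:
step_arm --plan '[[[0, 0, 0], [0, 0, -0.04], 138], [[0, 0, -0.03], [-0.03, 0.002, -0.08], 138], [[0, 0, -0.09], [-0.085, 0.006, -0.1], 138], [[0, 0, -0.16], [-0.145, 0.01, -0.1], 138], [[0, 0, -0.23], [-0.205, 0.014, -0.1], 138], [[0, 0, -0.3], [-0.26, 0.018, -0.09], 138], [[0, 0, -0.35], [-0.31, 0.021, -0.06], 138], [[0, 0, -0.38], [-0.345, 0.022, -0.03], 138], [[0, 0, -0.4], [-0.361, 0.023, -0.013], 138], [[0, 0, -0.4], [-0.361, 0.023, -0.013], 138]]'

```text
time: 24.1
position: [0.5343, -0.21, 0.1482]
tool_rot: [-1.783, -2.582, 0.001]
ft_force: [0.5, 0.4, 1.1]
grip_width: 0.455
```

Run:
```python
from h import *
for i in range(3):
    p,Rm,s=tool();print(p,np.abs(s['qd']).max(),np.arctan2(Rm[1,0],Rm[0,0]))
    c=shot('wrist','w15')
np.save('c15.npy',c,allow_pickle=True)
```

```text
[ 0.53433958 -0.21004238  0.14824461] 0.040313860050661336 1.9326543110991383
[ 0.53551885 -0.20855679  0.14962546] 0.026684288165871307 1.934766005228331
[ 0.53629999 -0.20778237  0.15052543] 0.01762632575445674 1.9363151764249333
```

View pics/w15.png

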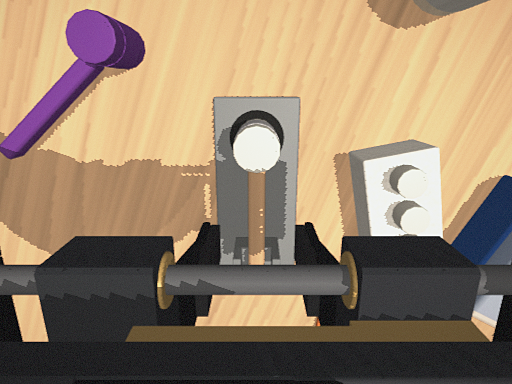

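Run:
```python
from h import *
c=np.load('c15.npy',allow_pickle=True).item()
h=p2w(c,257,147,.07);print(h, p2w(c,257,172,.048)); y=1.936;print("grip",h[:2]-.04*np.array([np.cos(y),np.sin(y)]))
plan((.5365,-.2095,.035),1.936)
```

```text
[ 0.521894   -0.17062025  0.07      ] [ 0.53023845 -0.19235902  0.048     ]
grip [ 0.53617958 -0.20798229]
t 24.25 turn [0.0018 0.0002 0.0012] shift [-0.0018 -0.0011  0.116 ] q [ 0.694  0.248 -0.426  1.739  0.109  1.177  0.605]
```

Call:
step_arm --plan '[[[0, 0, 0], [-0.001, 0, 0.02], 138], [[0, 0, 0], [-0.001, -0.001, 0.05], 138], [[0, 0, 0], [-0.001, -0.001, 0.08], 138], [[0, 0, 0], [-0.001, -0.001, 0.103], 138], [[0, 0, 0], [-0.001, -0.001, 0.113], 138], [[0, 0, 0], [-0.001, -0.001, 0.116], 138], [[0, 0, 0], [-0.001, -0.001, 0.116], 138], [[0, 0, 0], [-0.001, -0.001, 0.116], 255], [[0, 0, 0], [-0.001, -0.001, 0.116], 255], [[0, 0, 0], [-0.001, -0.001, 0.116], 255]]' --squeeze 40

```text
time: 25.5
position: [0.5354, -0.2102, 0.0343]
tool_rot: [1.781, 2.587, 0.001]
ft_force: [-0.2, -0.2, 0.5]
grip_width: 0.204
```

Run:
```python
from h import *
for i in range(2):
    p,Rm,s=tool();print(p,np.abs(s['qd']).max(),s['grip_width'],s['ft_force'],np.arctan2(Rm[1,0],Rm[0,0]))
    c=shot('wrist','w16')
np.save('c16.npy',c,allow_pickle=True)
```

```text
[ 0.53538584 -0.21021554  0.03430825] 0.0038190772252572934 0.20392181992264455 [-0.2176879  -0.17852272  0.54950995] 1.935699327591935
[ 0.53552599 -0.21014202  0.03423957] 0.02946197404447406 0.1593436040783396 [1.18757655 0.42590566 1.24028844] 1.935724712918474
```

View pics/w16.png

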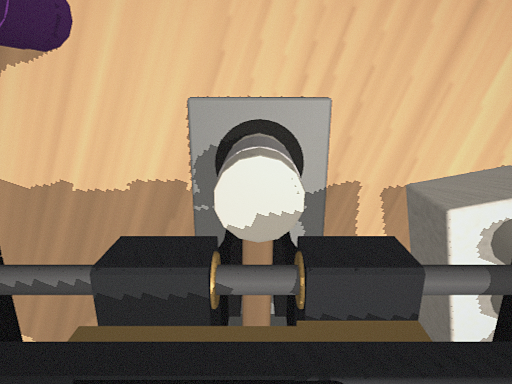

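Run:
```python
from h import *
c=np.load('c14.npy',allow_pickle=True).item()
A=lambda u,v,z:p2w(c,u/2.7+160-.35,v/2.7+20-.35,z)
print("punch",A(251,111,.108), np.linalg.norm(A(184,111,.108)-A(318,111,.108)))
c=np.load('c16.npy',allow_pickle=True).item()
h=p2w(c,260,195,.07);p,Rm,s=tool();print("head",h,Rm.T@(h-p))
h=p2w(c,260,195,.0695)
```

```text
punch [0.52623675 0.2446332  0.108     ] 0.02483947737769655
head [ 0.52122699 -0.17040362  0.07      ] [ 0.04223083  0.00084813 -0.03573645]
```

Call:
step_arm --plan '[[[0, 0, 0], [0, 0, -0.003], 255], [[0, 0, 0], [0, 0, -0.015], 255], [[0, 0, 0], [0, 0, -0.035], 255], [[0, 0, 0], [0, 0, -0.06], 255], [[0, 0, 0], [0, 0, -0.09], 255], [[0, 0, 0], [0, 0, -0.125], 255], [[0, 0, 0], [0, 0, -0.155], 255], [[0, 0, 0], [0, 0, -0.178], 255], [[0, 0, 0], [0, 0, -0.188], 255], [[0, 0, 0], [0, 0, -0.19], 255]]'

```text
time: 26.85
position: [0.5354, -0.2101, 0.2248]
tool_rot: [1.781, 2.587, 0.001]
ft_force: [-0.3, 0.5, -2.8]
grip_width: 0.157
```

Run:
```python
from h import *
for i in range(2):
    p,Rm,s=tool();print(p,np.abs(s['qd']).max(),s['grip_width'],s['ft_force'],np.arctan2(Rm[1,0],Rm[0,0]))
    c=shot('wrist','w17')
shot('side','s17',(200,80,200,150),4)
plan((.540,.205,.185),1.936)
```

```text
[ 0.53537342 -0.21014176  0.22484959] 0.023262231495311498 0.15654920028571814 [-0.32171004  0.48791684 -2.80974079] 1.9358634850806802
[ 0.53506051 -0.21009594  0.22415368] 0.015792434406323927 0.15766323599875542 [-0.46149253 -0.47708462 -2.02989616] 1.935836598178915
t 27.0 turn [-0.0009 -0.0014 -0.0001] shift [0.3857 0.1532 0.0384] q [ 0.706  0.195 -0.429  1.65   0.083  1.317  0.628]
```

View pics/w17.png

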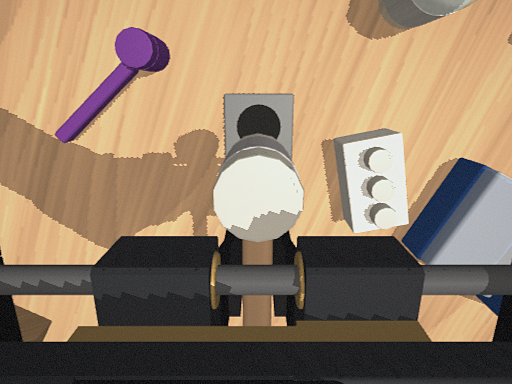

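View pics/s17.png

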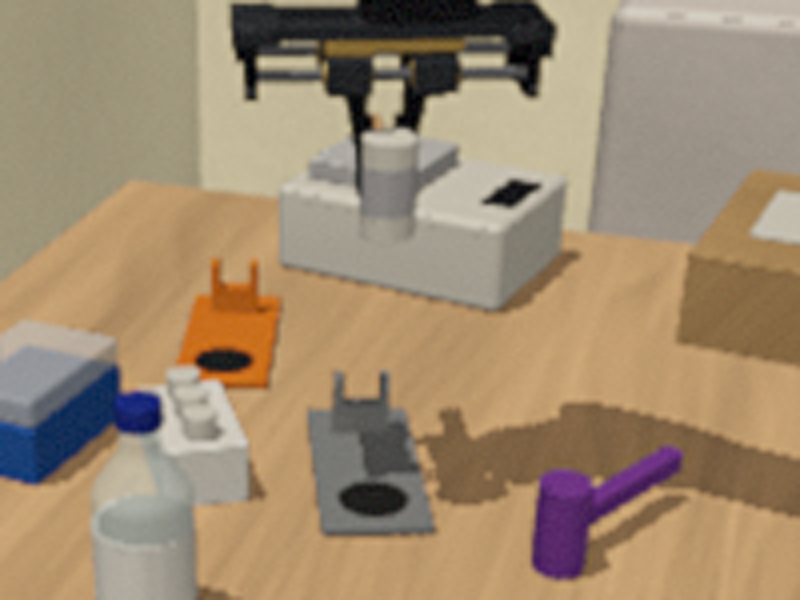

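Call:
step_arm --plan '[[[0, 0, 0], [0.03, 0.012, 0], 255], [[0, 0, 0], [0.08, 0.032, 0], 255], [[0, 0, 0], [0.135, 0.054, 0], 255], [[0, 0, 0], [0.19, 0.075, 0], 255], [[0, 0, 0], [0.245, 0.097, 0], 255], [[0, 0, 0], [0.295, 0.117, 0], 255], [[0, 0, 0], [0.34, 0.135, 0.01], 255], [[0, 0, 0], [0.37, 0.147, 0.025], 255], [[0, 0, 0], [0.384, 0.152, 0.036], 255], [[0, 0, 0], [0.386, 0.153, 0.038], 255]]'

```text
time: 28.25
position: [0.5394, 0.2049, 0.1845]
tool_rot: [-1.779, -2.587, 0.003]
ft_force: [0.7, -0.5, -1.8]
grip_width: 0.154
```

Run:
```python
from h import *
for i in range(4):
    p,Rm,s=tool();print(p,np.abs(s['qd']).max(),s['grip_width'],s['ft_force'],np.arctan2(Rm[1,0],Rm[0,0]))
    c=shot('wrist','w18')
np.save('c18.npy',c,allow_pickle=True)
shot('side','s18',(150,190,160,150),4)
shot('top','t18',(105,170,130,90),6)
```

```text
[0.53940407 0.20485114 0.18454083] 0.034734007445933295 0.15390709770802077 [ 0.69385302 -0.4944001  -1.80078019] 1.9369253316597415
[0.54007848 0.20405981 0.1849934 ] 0.020886594637702455 0.1580820834129578 [-0.72709868 -1.37005876 -2.17914279] 1.9353149678375625
[0.54058576 0.20339838 0.18562579] 0.014584369656343011 0.15687698453453425 [-0.64958614 -0.44836339 -2.63792201] 1.9342348298921899
[0.54096384 0.20306432 0.18609745] 0.00821896970221099 0.15566302086697395 [-0.00584781 -0.01833771 -4.19893309] 1.9333826293941418
```

View pics/w18.png

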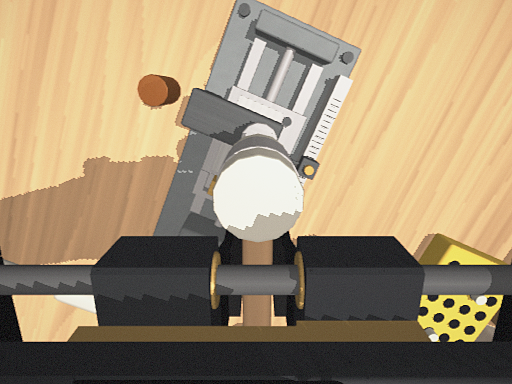

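View pics/s18.png

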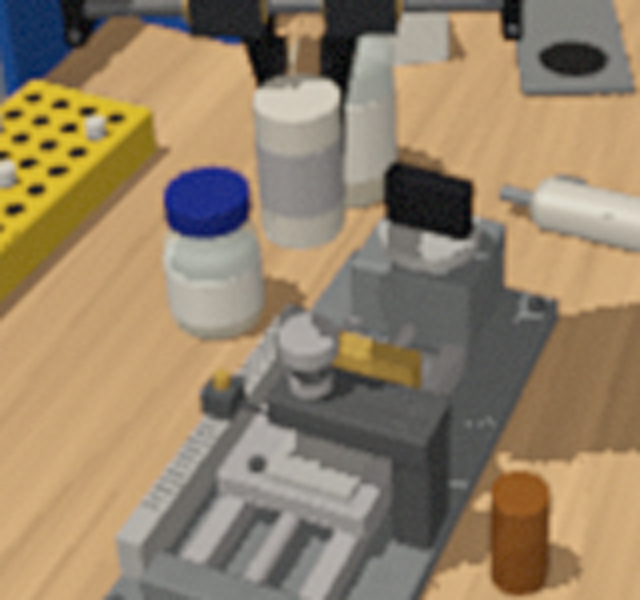

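Run:
```python
from h import *
sd=ctrl.calibration("side");f=lambda X:(w2p(sd,X)-[150,190])*4
p,Rm,s=tool();print(p)
print("punch",f((.526,.2445,.108))); h=p+Rm@[.042,.001,0]
print(h,"face",f((h[0],h[1],p[2]-.026)),"top",f((h[0],h[1],p[2]+.036)))
t=ctrl.calibration("top");g=lambda X:(w2p(t,X)-[105,170])*6
print("top: punch",g((.526,.2445,.108)),"headtop",g((h[0],h[1],p[2]+.036)))
plan((.5395,.205,.150),1.936)
```

```text
[0.54107205 0.20354495 0.18665645]
punch [303.36831572 330.33413539]
[0.52710857 0.24316844 0.18663382] face [296.09715584 226.34819091] top [288.17294651  95.82284217]
top: punch [236.87664428 288.96405833] headtop [170.47717568 243.17653307]
t 28.55 turn [ 0.001   0.0006 -0.0026] shift [ 0.0019 -0.001   0.0367] q [ 0.205  0.268 -0.712  1.682  0.184  1.258 -0.184]
```

View pics/t18.png

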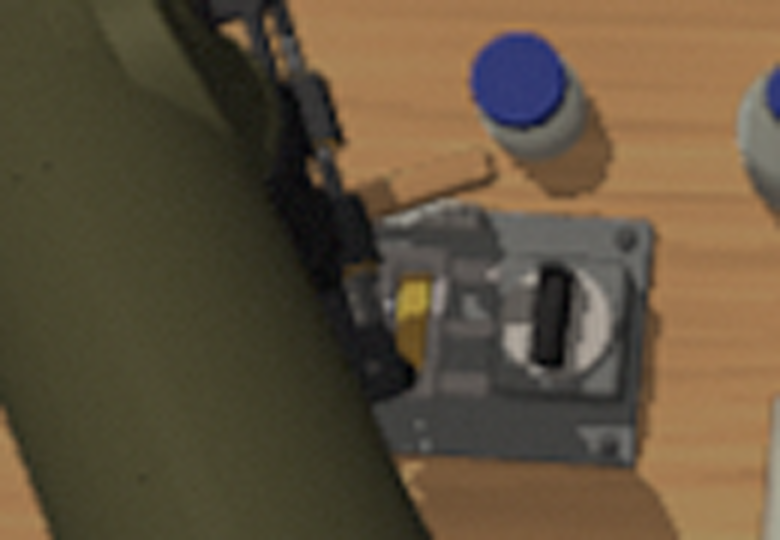

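Call:
step_arm --plan '[[[0, 0, 0], [0.001, -0.001, 0.015], 255], [[0, 0, 0], [0.002, -0.001, 0.028], 255], [[0, 0, 0], [0.002, -0.001, 0.034], 255], [[0, 0, 0], [0.002, -0.001, 0.036], 255], [[0, 0, 0], [0.002, -0.001, 0.046], 255], [[0, 0, 0], [0.002, -0.001, 0.056], 255], [[0, 0, 0], [0.002, -0.001, 0.066], 255], [[0, 0, 0], [0.002, -0.001, 0.066], 255], [[0, 0, 0], [0.002, -0.001, 0.066], 255], [[0, 0, 0], [0.002, -0.001, 0.066], 255]]'

```text
time: 29.8
position: [0.5401, 0.2051, 0.1209]
tool_rot: [1.782, 2.584, 0.001]
ft_force: [0.5, -4.0, 5.5]
grip_width: 0.158
```

Run:
```python
from h import *
p,Rm,s=tool();print(s['time'],p,s['grip_width'],s['ft_force'],s['torque'],np.arctan2(Rm[1,0],Rm[0,0]))
shot('side','s19',(150,190,160,150),4)
```

```text
29.8 [0.54008874 0.20514093 0.12085149] 0.15756423094994496 [ 0.48695287 -4.02973186  5.47904343] [-0.92413691 -0.24961714 -0.00889647] 1.93445171970837
```

View pics/s19.png

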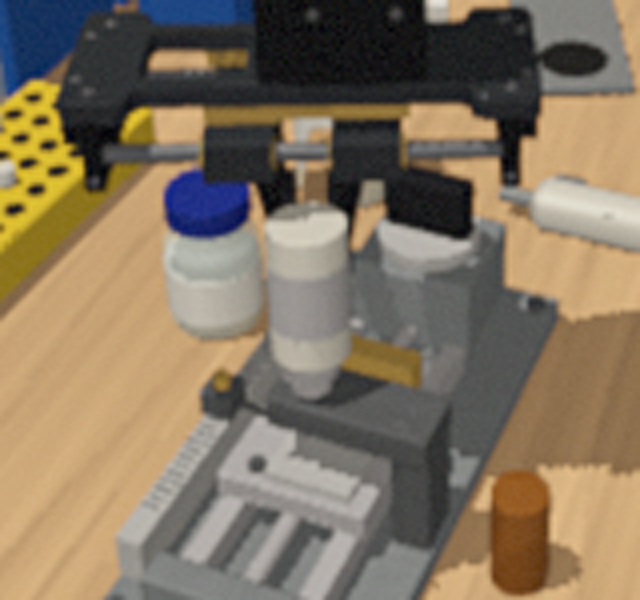

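Call:
step_arm --plan '[[[0, 0, 0], [0, 0, -0.012], 255], [[0, 0, 0], [0, 0, -0.026], 255], [[0, 0, 0], [0, 0, -0.028], 255], [[0, 0, 0], [0, 0, -0.028], 255], [[0, 0, 0], [0, 0, -0.014], 255], [[0, 0, 0], [0, 0, 0.001], 255], [[0, 0, 0], [0, 0, 0.001], 255], [[0, 0, 0], [0, 0, -0.02], 255], [[0, 0, 0], [0, 0, -0.05], 255], [[0, 0, 0], [0, 0, -0.075], 255]]'

```text
time: 31.1
position: [0.538, 0.2065, 0.1944]
tool_rot: [-1.78, -2.587, 0.001]
ft_force: [0.4, 0.0, -2.1]
grip_width: 0.155
```

Run:
```python
from h import *
for i in range(3):
    p,Rm,s=tool();print(s['time'],p,s['grip_width'],s['ft_force'],np.arctan2(Rm[1,0],Rm[0,0]))
    c=shot('wrist','w20')
np.save('c20.npy',c,allow_pickle=True)
sd=shot('side','s20',(150,190,160,150),4)
plan((.5355,-.2102,.215),1.9357)
```

```text
31.1 [0.53803243 0.20648699 0.19435898] 0.1550599099864221 [ 0.39535302  0.0057071  -2.08074826] 1.9360554474707228
31.15 [0.5397369  0.20734612 0.19796321] 0.15548040089396803 [ 1.49434279  0.06105906 -0.50649861] 1.9359772018130923
31.2 [0.53968765 0.20735044 0.19644335] 0.15482270989803812 [ 0.55224986 -0.3682084  -2.7709668 ] 1.9358880727296055
t 31.3 turn [-0.0013 -0.0004  0.0002] shift [-0.3881 -0.1512 -0.0214] q [ 0.205  0.261 -0.717  1.676  0.178  1.273 -0.183]
```

View pics/w20.png

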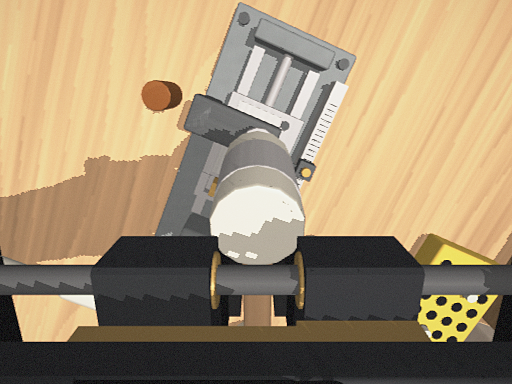

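View pics/s20.png

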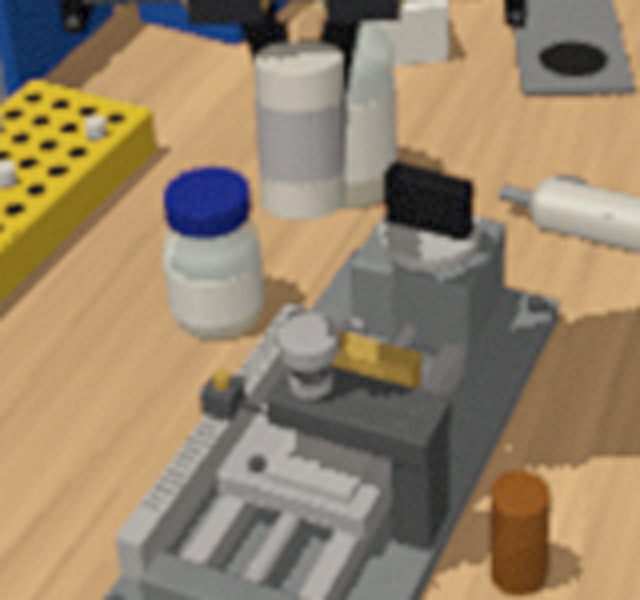

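```bash
python3 - <<'E'
from h import *
for f in ('c18','c20'):
    c=np.load(f+'.npy',allow_pickle=True).item()
    Rw=R.from_rotvec(c["rvec"]).as_matrix();C=-Rw.T@c["tvec"]
    # camera in tool fixed: cam in tool
    T=np.array([.0780655,0,-.14712]); M=np.array([[0,-.95853,-.28499],[1,0,0],[0,-.28499,.95853]])
    def proj(Xt):
        q=M.T@(np.asarray(Xt)-T); return 330.*0+ (K(c)@q)[:2]/q[2]
    print(f)
    for th in np.arange(-.05,.5,.05):
        o=np.array([0,0,-.005])
        def rot(x,u): return o+[x*np.cos(th)-u*np.sin(th),0,-(u*np.cos(th)+x*np.sin(th))]
        print(round(th,2),[proj(rot(x,u)).round(0)[1] for x,u in((.042,.031),(.059,.031),(.025,.031),(.059,-.031),(.025,.009))])
E
python3 -c "
import cv2
im=cv2.imread('pics/w20_raw.png');cv2.imwrite('pics/w20z.png',cv2.resize(im[110:330,190:330],None,fx=2.7,fy=2.7))
im=cv2.imread('pics/w18_raw.png');cv2.imwrite('pics/w18z.png',cv2.resize(im[110:330,190:330],None,fx=2.7,fy=2.7))"
```

```text
c18
-0.05 [np.float64(190.0), np.float64(142.0), np.float64(234.0), np.float64(130.0), np.float64(215.0)]
0.0 [np.float64(196.0), np.float64(148.0), np.float64(239.0), np.float64(128.0), np.float64(217.0)]
0.05 [np.float64(202.0), np.float64(154.0), np.float64(245.0), np.float64(125.0), np.float64(219.0)]
0.1 [np.float64(208.0), np.float64(161.0), np.float64(250.0), np.float64(123.0), np.float64(222.0)]
0.15 [np.float64(215.0), np.float64(169.0), np.float64(256.0), np.float64(121.0), np.float64(224.0)]
0.2 [np.float64(222.0), np.float64(177.0), np.float64(261.0), np.float64(120.0), np.float64(227.0)]
0.25 [np.float64(230.0), np.float64(186.0), np.float64(267.0), np.float64(119.0), np.float64(229.0)]
0.3 [np.float64(237.0), np.float64(196.0), np.float64(273.0), np.float64(118.0), np.float64(232.0)]
0.35 [np.float64(245.0), np.float64(206.0), np.float64(278.0), np.float64(117.0), np.float64(235.0)]
0.4 [np.float64(253.0), np.float64(216.0), np.float64(284.0), np.float64(117.0), np.float64(238.0)]
0.45 [np.float64(262.0), np.float64(227.0), np.float64(289.0), np.float64(117.0), np.float
[... 421 characters left out ...]
5 [np.float64(215.0), np.float64(169.0), np.float64(256.0), np.float64(121.0), np.float64(224.0)]
0.2 [np.float64(222.0), np.float64(177.0), np.float64(261.0), np.float64(120.0), np.float64(227.0)]
0.25 [np.float64(230.0), np.float64(186.0), np.float64(267.0), np.float64(119.0), np.float64(229.0)]
0.3 [np.float64(237.0), np.float64(196.0), np.float64(273.0), np.float64(118.0), np.float64(232.0)]
0.35 [np.float64(245.0), np.float64(206.0), np.float64(278.0), np.float64(117.0), np.float64(235.0)]
0.4 [np.float64(253.0), np.float64(216.0), np.float64(284.0), np.float64(117.0), np.float64(238.0)]
0.45 [np.float64(262.0), np.float64(227.0), np.float64(289.0), np.float64(117.0), np.float64(241.0)]
```

View pics/w20z.png

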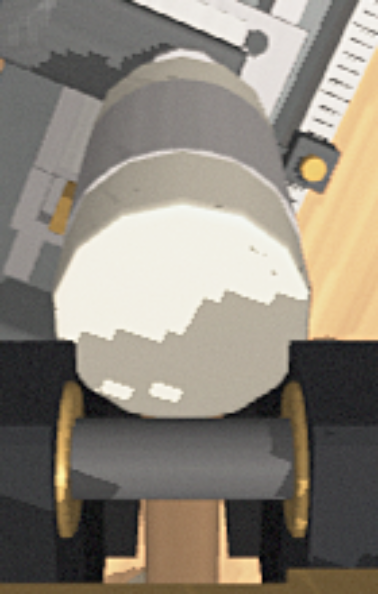

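View pics/w18z.png

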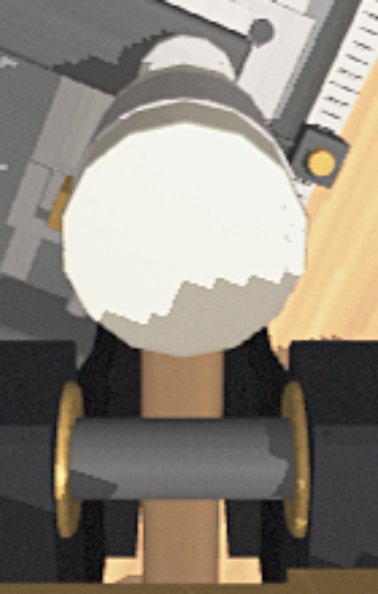

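Call:
step_arm --plan '[[[0, -0.02, 0], [-0.02, -0.008, -0.02], 255], [[0, -0.05, 0], [-0.07, -0.027, -0.035], 255], [[0, -0.08, 0], [-0.125, -0.049, -0.035], 255], [[0, -0.11, 0], [-0.18, -0.07, -0.035], 255], [[0, -0.14, 0], [-0.235, -0.092, -0.035], 255], [[0, -0.17, 0], [-0.29, -0.113, -0.03], 255], [[0, -0.19, 0], [-0.335, -0.13, -0.015], 255], [[0, -0.2, 0], [-0.37, -0.144, 0.01], 255], [[0, -0.2, 0], [-0.385, -0.15, 0.035], 255], [[0, -0.2, 0], [-0.388, -0.151, 0.05], 255]]'

```text
time: 32.55
position: [0.5341, -0.212, 0.1434]
tool_rot: [1.691, 2.447, -0.172]
ft_force: [0.0, 0.2, -1.9]
grip_width: 0.16
```

Run:
```python
from h import *
for i in range(4):
    p,Rm,s=tool();print(s['time'],p,s['grip_width'],s['ft_force'],np.arctan2(Rm[1,0],Rm[0,0]),Rm[2].round(3))
    c=shot('wrist','w21')
np.save('c21.npy',c,allow_pickle=True)
sd=shot('side','s21',(230,100,120,120),5)
y=1.9357;x=np.array([np.cos(y),np.sin(y),0])
p,Rm,s=tool()
print(Rm.T@(np.array([.5358,-.2111,.060])-p),Rm.T@(np.array([.5358,-.2111,.0354])-p))
```

```text
32.55 [ 0.53407389 -0.21204897  0.14337644] 0.1602052196366193 [ 0.0120801   0.22635148 -1.92995107] 1.9324878516134738 [-0.197 -0.002 -0.98 ]
32.6 [ 0.53370555 -0.21071201  0.14171084] 0.15323012030777633 [-0.91566018  0.28986002 -4.24687623] 1.9341227650711899 [-0.195 -0.004 -0.981]
32.65 [ 0.53444901 -0.20959425  0.14304325] 0.15174464802851445 [-0.02402358  0.47863094 -2.4301384 ] 1.9357144356341973 [-0.196 -0.003 -0.981]
32.7 [ 0.5356734  -0.20904181  0.14448369] 0.157678720918732 [ 0.01579429  0.5701327  -2.60265796] 1.9366257763081636 [-0.197 -0.001 -0.98 ]
[ 0.01541786 -0.00216448  0.08467687] [ 0.02031704 -0.00220392  0.10878405]
```

View pics/s21.png

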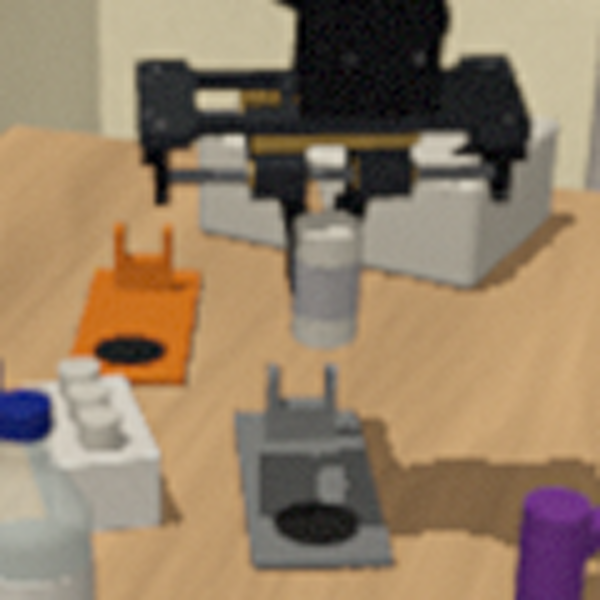

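View pics/w21.png

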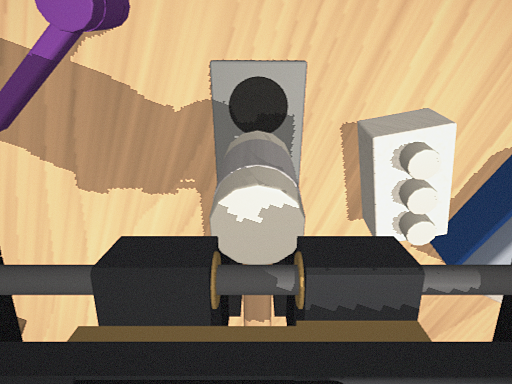

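Call:
step_arm --plan '[[[0, 0, 0], [0.003, -0.001, 0.015], 255], [[0, 0, 0], [0.007, -0.002, 0.035], 255], [[0, 0, 0], [0.011, -0.002, 0.055], 255], [[0, 0, 0], [0.013, -0.002, 0.068], 255], [[0, 0, 0], [0.0145, -0.002, 0.073], 255], [[0, 0, 0], [0.0145, -0.002, 0.074], 255], [[0, 0, 0], [0.0145, -0.002, 0.074], 255], [[0, 0, 0], [0.0145, -0.002, 0.074], 255], [[0, 0, 0], [0.0145, -0.002, 0.074], 255], [[0, 0, 0], [0.0145, -0.002, 0.074], 255]]'

```text
time: 34.05
position: [0.5346, -0.211, 0.0698]
tool_rot: [1.685, 2.448, -0.168]
ft_force: [-0.1, -0.5, -1.9]
grip_width: 0.157
```

Run:
```python
from h import *
p,Rm,s=tool();print(s['time'],p,s['ft_force'],np.arctan2(Rm[1,0],Rm[0,0]),Rm[2].round(3))
c=shot('wrist','w22')
sd=shot('side','s22',(240,130,100,90),6.5)
p,Rm,s=tool()
print(Rm.T@(np.array([.5358,-.2111,.060])-p),Rm.T@(np.array([.5358,-.2111,.0354])-p))
f=lambda X:(w2p(sd,X)-[240,130])*6.5
Rt=Rm@R.from_euler('y',.2).as_matrix(); g=p+Rm@[0,0,-.005]
for v in((.04,0,-.031),(.04,0,.031)): print(f(g+Rt@np.array(v)))
```

```text
34.05 [ 0.5345711  -0.21096879  0.06975147] [-0.10053981 -0.54782781 -1.89014839] 1.935682307259743 [-0.199  0.001 -0.98 ]
[0.00132436 0.00113219 0.0095992 ] [0.0062083  0.00112161 0.03370951]
[354.33142673 272.60163952]
[348.34985582 409.64434591]
```

View pics/s22.png

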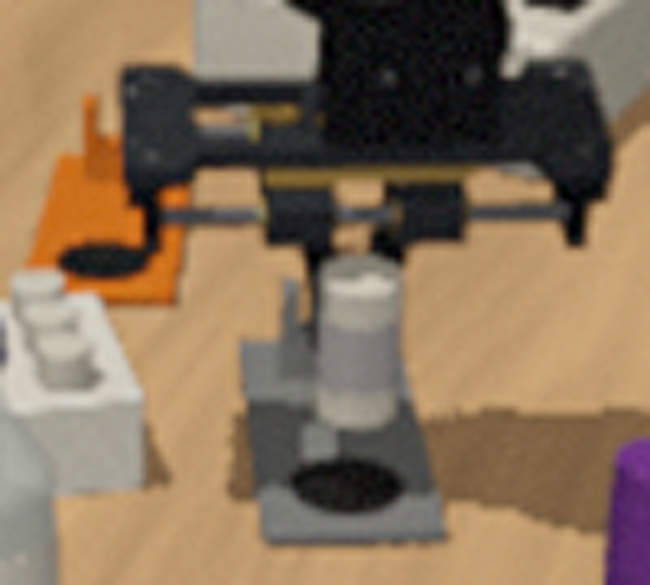

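View pics/w22.png

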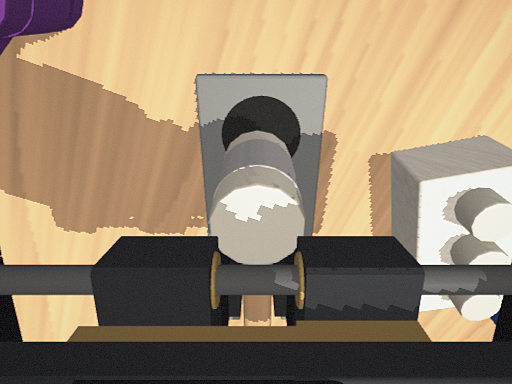

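Call:
step_arm --plan '[[[0, 0, 0], [0.001, 0.001, 0.005], 255], [[0, 0, 0], [0.002, 0.001, 0.011], 255], [[0, 0, 0], [0.003, 0.001, 0.017], 255], [[0, 0, 0], [0.004, 0.001, 0.022], 255], [[0, 0, 0], [0.005, 0.001, 0.026], 255], [[0, 0, 0], [0.0055, 0.001, 0.029], 255], [[0, 0, 0], [0.006, 0.001, 0.031], 255], [[0, 0, 0], [0.006, 0.001, 0.032], 255], [[0, 0, 0], [0.006, 0.001, 0.032], 255], [[0, 0, 0], [0.006, 0.001, 0.032], 255]]'

```text
time: 35.4
position: [0.5357, -0.211, 0.0371]
tool_rot: [1.685, 2.448, -0.168]
ft_force: [-0.4, 0.5, -2.5]
grip_width: 0.151
```

Run:
```python
from h import *
p,Rm,s=tool();print(s['time'],p,s['ft_force'],s['torque'],np.arctan2(Rm[1,0],Rm[0,0]),Rm[2].round(3))
c=shot('wrist','w23')
sd=shot('side','s23',(240,130,100,90),6.5)
```

```text
35.4 [ 0.53568109 -0.21102578  0.03714287] [-0.3776578   0.4616478  -2.52007094] [ 0.26710501 -0.01022294  0.03037413] 1.9356971671135978 [-0.199  0.    -0.98 ]
```

View pics/s23.png

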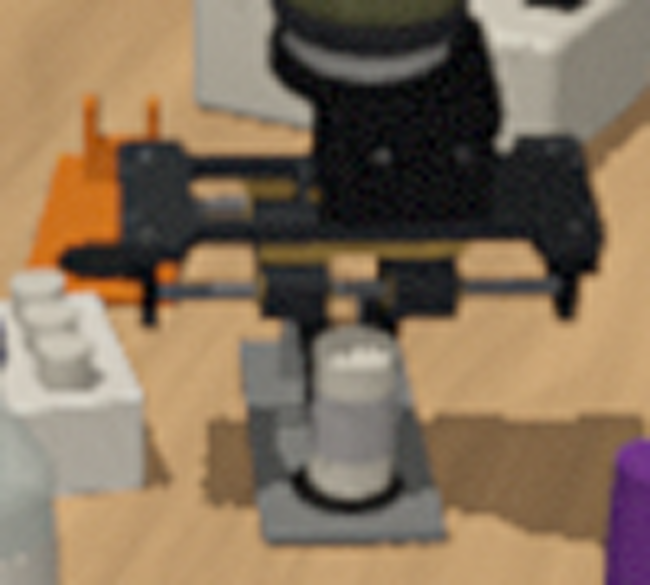

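View pics/w23.png

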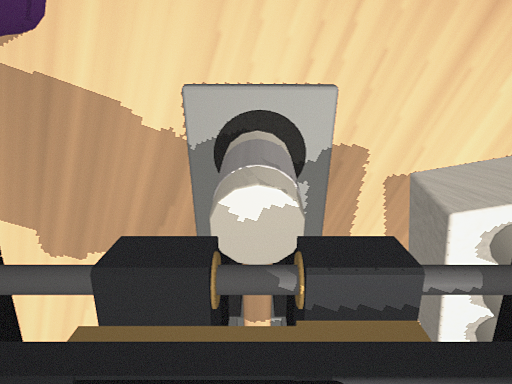

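Call:
step_arm --plan '[[[0, 0, 0], [0.0002, 0, 0.001], 255], [[0, 0, 0], [0.0004, 0, 0.002], 255], [[0, 0, 0], [0.0004, 0, 0.0022], 255], [[0, 0, 0], [0.0004, 0, 0.0022], 255], [[0, 0, 0], [0.0004, 0, 0.0022], 200], [[0, 0, 0], [0.0004, 0, 0.0022], 180], [[0, 0, 0], [0.0004, 0, 0.0022], 150], [[0, 0, 0], [0.0004, 0, 0.0022], 138], [[0, 0, 0], [0.0004, 0, 0.0022], 138], [[0, 0, 0], [0.0004, 0, 0.0022], 138]]'

```text
time: 36.75
position: [0.5356, -0.2111, 0.0348]
tool_rot: [1.685, 2.448, -0.169]
ft_force: [0.5, -0.3, -0.2]
grip_width: 0.456
```

Run:
```python
from h import *
p,Rm,s=tool();print(s['time'],p,s['grip_width'],s['ft_force'],s['torque'])
c=shot('wrist','w24')
```

```text
36.75 [ 0.53559407 -0.21105336  0.03477412] 0.45588650383999313 [ 0.49321861 -0.31052242 -0.19250582] [0.26413476 0.00747311 0.01183096]
```

View pics/w24.png

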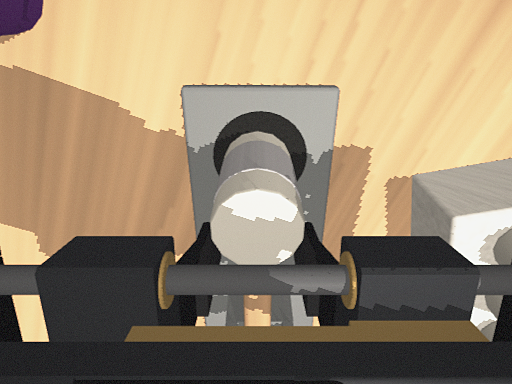

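Standing free. Retreat straight up (world), then level the tool.

Call:
step_arm --plan '[[[0, 0, 0], [-0.002, 0, -0.01], 138], [[0, 0, 0], [-0.006, 0, -0.03], 138], [[0, 0, 0], [-0.012, 0, -0.059], 138], [[0, 0, 0], [-0.02, 0, -0.098], 138], [[0, 0, 0], [-0.03, 0, -0.147], 138], [[0, 0.05, 0], [-0.04, 0, -0.19], 138], [[0, 0.12, 0], [-0.05, 0, -0.22], 138], [[0, 0.18, 0], [-0.065, 0, -0.23], 138], [[0, 0.2, 0], [-0.085, 0, -0.23], 138], [[0, 0.2, 0], [-0.09, 0, -0.23], 138]]'

```text
time: 38.05
position: [0.5508, -0.2526, 0.2795]
tool_rot: [1.783, 2.584, 0.001]
ft_force: [-0.3, 0.8, -0.1]
grip_width: 0.456
```

Run:
```python
from h import *
for i in range(4):
    p,Rm,s=tool();print(s['time'],p,np.abs(s['qd']).max(),Rm[2].round(3))
    c=shot('wrist','w25')
np.save('c25.npy',c,allow_pickle=True)
sd=shot('side','s25',(150,130,200,200),3)
t=shot('top','t25')
```

```text
38.05 [ 0.5507816  -0.25260592  0.27947027] 0.043259624755117014 [-0.001  0.001 -1.   ]
38.1 [ 0.55083959 -0.25191998  0.27905676] 0.037980303350769455 [-0.001  0.001 -1.   ]
38.15 [ 0.55070087 -0.25064505  0.27865369] 0.023451969647976256 [ 0.     0.001 -1.   ]
38.2 [ 0.55064874 -0.24979755  0.2784097 ] 0.014444708445826612 [ 0.001  0.001 -1.   ]
```

View pics/w25.png

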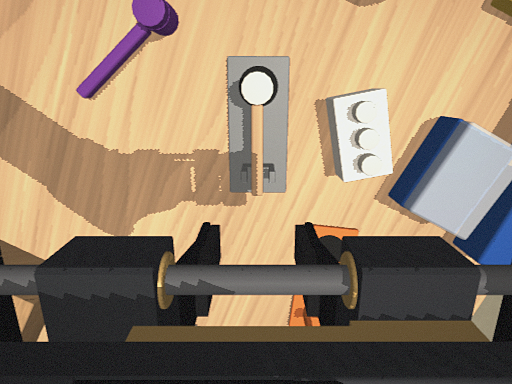

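View pics/s25.png

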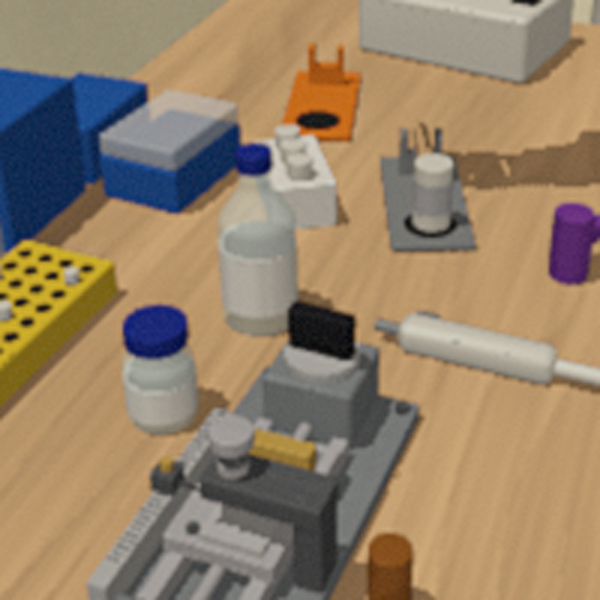

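View pics/t25.png

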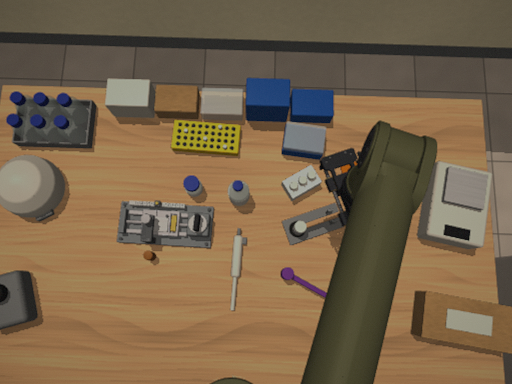

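Run:
```python
from h import *
c=np.load('c25.npy',allow_pickle=True).item()
h=p2w(c,258,88,.07);e=p2w(c,257,194,.048);d=h-e;y=np.arctan2(d[1],d[0]);print(h,e,np.linalg.norm(d[:2]),y,"grip",h[:2]-.04*np.array([np.cos(y),np.sin(y)]))
plan((0.5256,.1527,.20),1.5345)
```

```text
[ 0.52286032 -0.17503728  0.07      ] [ 0.56555623 -0.28913516  0.048     ] 0.12182473283960445 1.9288691431991083 grip [ 0.53687912 -0.21250024]
t 38.35 turn [ 1.000e-04 -5.000e-04  4.032e-01] shift [0.3843 0.1209 0.0784] q [ 0.721  0.232 -0.406  1.496  0.091  1.432  0.68 ]
```

Call:
step_arm --plan '[[[0, 0, 0.06], [0.04, 0.013, 0], 138], [[0, 0, 0.13], [0.1, 0.031, 0.005], 138], [[0, 0, 0.2], [0.16, 0.05, 0.015], 138], [[0, 0, 0.27], [0.22, 0.069, 0.03], 138], [[0, 0, 0.33], [0.28, 0.088, 0.05], 138], [[0, 0, 0.37], [0.33, 0.104, 0.065], 138], [[0, 0, 0.395], [0.365, 0.115, 0.074], 138], [[0, 0, 0.403], [0.381, 0.12, 0.078], 138], [[0, 0, 0.403], [0.384, 0.121, 0.078], 138], [[0, 0, 0.403], [0.384, 0.121, 0.078], 138]]'

```text
time: 39.6
position: [0.5267, 0.1506, 0.2004]
tool_rot: [2.263, 2.179, 0.0]
ft_force: [-0.3, 0.0, -0.4]
grip_width: 0.461
```

Run:
```python
from h import *
for i in range(4):
    p,Rm,s=tool();print(s['time'],p,np.abs(s['qd']).max())
    c=shot('wrist','w26',(180,60,180,160),3.7)
q=w2p(c,(.5625,.23,.04)).astype(int);im=cv2.imread("pics/w26_raw.png");print(q)
cv2.imwrite("pics/w26z.png",cv2.resize(im[q[1]-25:q[1]+25,q[0]-40:q[0]+40],None,fx=10,fy=10,interpolation=cv2.INTER_CUBIC))
```

```text
39.6 [0.52670711 0.15059828 0.20041104] 0.01524605424581315
39.65 [0.52692086 0.15002759 0.20043553] 0.009239355206555267
39.7 [0.52702525 0.14980734 0.20042551] 0.0045692847940126255
39.75 [0.52707088 0.14980408 0.20042045] 0.0018943769347399848
[293  85]
```

View pics/w26.png

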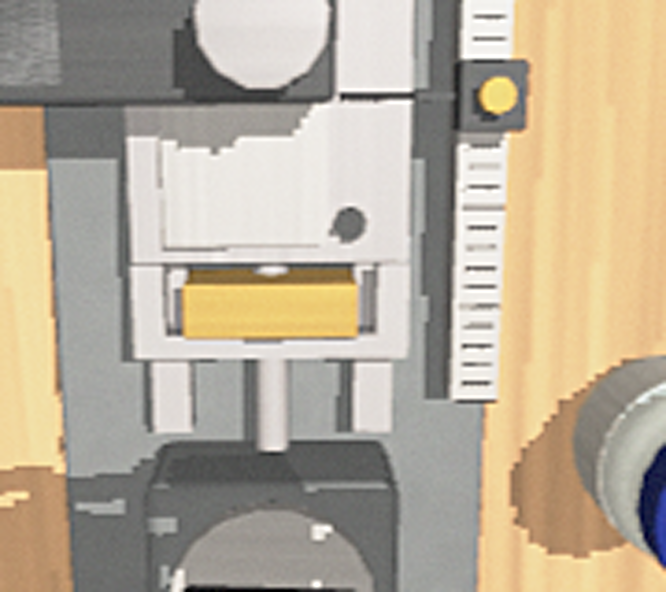

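View pics/w26z.png

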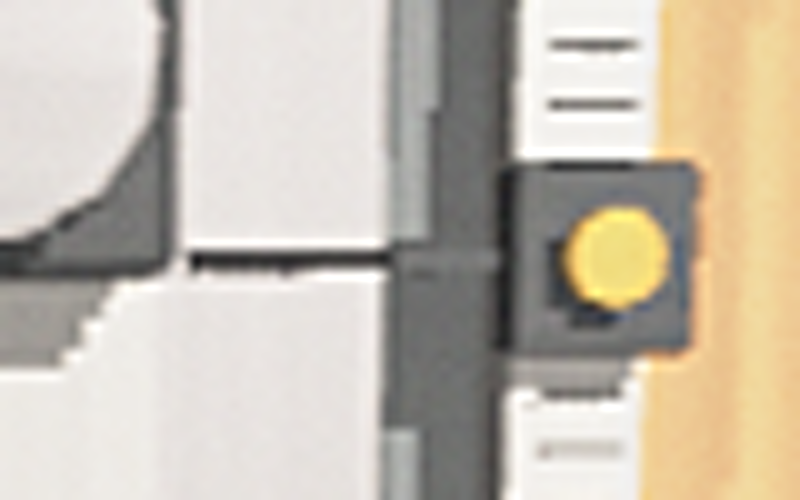

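The line (zoomed row about 261) is level with the pointer blade (row about 259). The nut sits at the knob side of the yoke, the punch is up, and the arm is clear of everything. I'm handing the job in.

```bash
python3 -c "
from bench import ctrl
print(ctrl.close_job())"
```

```text
the job is handed in; nothing more can be done
None
```

The job is done and handed in at about 40 s of the 72 s. No verdict is reported, so the points below are my own checks.

- **Line:** I turned the knob clockwise with one regrasp. The line measured about 3.4 mm past the pointer, and I turned a little further before winding back. The first wind-back still left it about 1.9 mm past when seen from overhead, although an oblique view had suggested 0.3 mm. I went by the overhead view and wound it back 0.315 rad more. The last picture, taken after the punching, shows the line level with the pointer to within about 0.3 mm. The nut is against the knob side of its yoke, so the slack is out.
- **Punch:** I knocked it twice with the mallet, the second time faster to be sure of the speed. During the first knock the tool went about 3 mm lower than the punch's bottom stop should need, with about 7.5 N of extra load, so I take it to have gone fully down. I did not measure the depth or speed directly. The side picture afterwards shows the cap back up.
- **Mallet:** The knocks tipped it about 0.2 rad in the fingers, so I tilted the tool to match when putting it back. It stands head down with its handle in the fork, its grip point measured about 3 mm from where it began and its direction within 0.01 rad.
- **Other things:** The pointer and the lab ware look unmoved in the last pictures, and the arm touches nothing.

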